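# Gang the pine blanks in the jig for marking out

## Robot

A 6-joint arm with a two-finger parallel gripper is mounted at the origin on a cart in front of the work surface, level with it; the furniture and walls round the work are solid. World frame = base frame: x ahead of the robot, y to its left, z up, the work surface at z = 0. Lengths are in m, angles in rad, forces in N, time in s.
With the tool pointing down it reaches from about 0.3 to 0.85 m from the base axis. Payload 5.4 kg.
Tool frame: the origin (TCP) lies on the centre line of the jaws, within the pads' length; the fingertips stand 22 mm ahead of it and the grasp point (between the pads) lies 3 mm ahead of it; z points along the fingers, y is the direction in which the jaws open and shut (so a half turn about z gives the same grasp; the last joint's range is limited). The gripper opens to 85 mm and grips with 20 to 120 N. Pads are 22 mm wide; open, the fingers measure 114 mm over their backs; the gripper's body (76 mm by 85 mm) begins 54 mm behind the grasp point. The pads swing forward as they close: fully open they stand 13 mm farther back than shut.
Start: joints at [1.076, 0.158, 1.597, -0, 1.386, -0.21], TCP at [0.162, 0.552, 0.253] pointing down, gripper open.
Joint ranges: [-2.91, 2.91], [-0.94, 2.29], [0.18, 2.7], [-1.29, 4.43], [0.17, 2.64], [-3, 3]. Speed limits (rad/s): [2.57, 2.57, 3.14, 3.14, 3.14, 3.14].

## Interface

Orientations are given as [roll, pitch, yaw] about the fixed x, y, z axes, in that order (R = Rz(yaw) Ry(pitch) Rx(roll)).
In Python, from workcell import env, imaging, sign_off, models gives the robot as it stands.
- The arm moves only by the tool send_rows, never from a script. Its argument "series" is a list that holds one entry, the list of rows, each a list of 5 numbers: the opening, from -1 (shut) to 1 (fully open), then the shift along the world's x, y, z in cm, then the turn about the world's z in rad. In form: [[[hand, x, y, z, turn], ...]]. A call has 1 to 8 rows; each row is the pose to reach, as a shift and turn from the pose commanded when the call began; what a row does not reach only later rows make up. A row lasts 1/12 s, in which the tool goes at most 41.7 mm and 7.16 degrees, less where a joint would pass 70% of its speed; a pose out of reach is approached as far as the arm can. A call with a gripper value outside its range is refused whole. The fingers move at their own pace and stop on an object; "grip_force" is the grip in N (left out, the last holds). Time passes only in rows, so rows that repeat a pose let the fingers close. It gives the time, the measured TCP pose, the force and the opening at its end, in the units of the state.
- env.read_state(): the state, without advancing time (a new reading comes with each control period).
- imaging.camera(name): name is "side" or "top" or "wrist"; returns the picture (400x640x3 uint8, red, green, blue); there is no depth.
- imaging.get_calibration(name): a dict with "fx", "fy", "cx", "cy" (pixels), "T" (4x4, takes a point from camera to world coordinates); the wrist camera has in their place "T_tool_cam" (4x4, takes a point from camera to tool coordinates, whose origin is the TCP and whose axes are the flange's). Camera axes: x right, y up, looking along -z (the intrinsics and any distortion apply to the point x, -y, -z); pixel columns grow to the right and rows downward; lengths in m; the calibration is good to about 2 mm. A picture is of the moment at which its call begins: read the wrist's pose just before it. get_calibration takes no time and is no camera call.
- sign_off(): hands the job in, once; it reports no verdict.
Trained networks look in the newest picture that a camera, given by its name, has taken for a name from the list of things; names that differ only in an ending like _2 or _b are one class to them, and where a whole thing is asked for, a point or a joint stands for the part that bears it (a point fixed in the world has none). Each returns a list of dicts, best first, with "conf" (0 to 1); they miss things now and then, are a little off and sometimes report something else, mostly with a low value. They report only what shows in the picture. A call takes as long as a camera call. They do not tell look-alikes from the thing itself.
- models.find_in(camera, thing): "point" ([column, row] in pixels, amid what is visible of it).
- models.cut_out(camera, thing): "pixels" (400x640 bool, what is visible of it) and "point" ([column, row] in pixels, amid what is visible of it).
- models.pinpoint(camera, thing): "point" ([column, row] in pixels: a listed point, or the origin of a listed thing).
The state is a dict: "time_s": time; "joints": joint angles; "joint_velocities": joint speeds; "effort": joint torques, N m; "ee_pos": TCP position; "eef_rot": TCP orientation; "wrist_force": force on the tool from outside, world axes, zero at the start; "torque": the same for the moment, N m; "finger_gap": finger opening in m.
Only numpy, scipy, OpenCV 4.12 (cv2) and the standard library are available. Lean on these libraries where they do the work, as an engineer would, in place of code of your own. Each camera call takes 0.05 s, during which the arm holds its last target.

## Task

Gang the loose pine blanks in the jig for marking out. First take the packing wedge out of the jig and lay it on the bench clear of it. Then pack every blank flat and lengthways into the jig: push the first one home into the corner, its end against the long fence and its side against the end stop, before you pack the next against it, and so on until they form one tight row with all their ends flush against the fence. Only when the row is packed, bring the clamp carriage up and turn its knob clockwise until the clutch clicks for the first time; stop there, so that the soft pine is held but not bruised, let go, and leave everything else where it lies.

Things in the scene. Friction and masses are not known exactly. Their poses are not given: they have to be found in the camera images.
- corner (a point): reference corner of the fixed jig, on its bed, 15 mm above the panel. Jig axes: z up; the long far fence runs along y, its inner face is the plane x = 0; the end stop runs along x, its inner face is y = 0. Blanks lie side by side, length along x, far ends at x = 0, the first one's side at y = 0, the next at ever more negative y
- jig: plywood jig; origin 15 mm under the corner, same axes; its place and turn vary. Fence and stop are wood faced with aluminium, 30 mm above the bed and 18 mm thick. The bed reaches from the fence to x = -125 mm (open front edge, nearer the robot) and from the stop to y = -345 mm; two flush metal tracks run along it
- blank1: pine blank, 45 x 110 x 28 mm (x, y, z), about 70 g; the origin is the centre of its underside. Two to four identical blanks lie flat on the sunk panels left and right of the jig; absent ones read None
- blank2: as blank1
- blank3: as blank1
- blank4: as blank1
- wedge: beech packing wedge, 30 x 90 x 18 mm (x, y, z), left lying flat on the jig's bed between corner and clamp; origin at the centre of its underside. The panel strip just behind the fence, near its left half, is a free place to lay it
- carriage (a joint): place of the clamp carriage along the jig, m: 0 fully open (pad face at jig y = -272 mm, pad drawn back), grows to 0.185 towards the end stop. May start part-way forward; can be pushed or dragged either way by hand, for instance by the knob, against 14 N of friction that keeps it where it is left
- pad: clamp pad, 86 mm wide along the jig's x, 28 mm high, 20 mm ahead of the grey carriage body; origin at mid-width (jig x = -55 mm) on its black rubber face, which meets the row and gives about 3 mm when tight, at bed height; axes as the jig's. The knob drives it out 12 mm per radian, up to 30 mm; it starts drawn back
- knob_grip (a point): middle of the black bar knob on top of the carriage, 75 mm above the panel: bar 56 mm long (its own x), 15 mm wide (its own y), 24 mm high, 12 mm of free height below. Turns about the vertical; clockwise from above drives the pad to the row. Rides on the carriage, 43 mm behind the pad face when that is drawn back
- knob (a joint): slip of the knob's torque clutch, rad: about 0 while the pad still moves. With the pad tight on the row (0.19 N m at the knob) the knob turns on alone: the torque peaks near 0.13 rad of slip, then drops; the first click is complete at 0.4 rad, the second would come at 0.65 to 0.9 rad. It does not slip back when let go
- square: try square lying behind the jig, 176 x 125 x 17 mm (to be left alone)
- tin: round red tin, 72 mm across, 41 mm high, on the raised middle rail of the door (27 mm high), left of the jig (to be left alone)
Mind the look-alikes: they are no part of the job. Leave any pink look-alike of the blank2 alone.

How it is judged:
On the way, in this order (a step that is already met when the one before it is completed fails the run):
1. the packing wedge lies clear of the jig ((x of wedge in the frame of corner above 0.03 m or x of wedge in the frame of corner below -0.14 m or y of wedge in the frame of corner above 0.03 m or y of wedge in the frame of corner below -0.36 m) and height (world z) of wedge between -0.03 and 0.045 m and linear speed of wedge below 0.02 m/s), for 0.2 s.
2. a first blank is home in the corner, end to the fence and side to the stop (within 3 mm) (((x of blank1 in the frame of corner between -0.058 and -0.052 m and z of blank1 in the frame of corner between -0.003 and 0.004 m and angle between the y axis of blank1 and the x axis of corner, either way round below 0.05 rad and y of blank1 in the frame of corner between -0.0255 and -0.0195 m and linear speed of blank1 below 0.02 m/s) or (x of blank2 in the frame of corner between -0.058 and -0.052 m and z of blank2 in the frame of corner between -0.003 and 0.004 m and angle between the y axis of blank2 and the x axis of corner, either way round below 0.05 rad and y of blank2 in the frame of corner between -0.0255 and -0.0195 m and linear speed of blank2 below 0.02 m/s) or (x of blank3 in the frame of corner between -0.058 and -0.052 m and z of blank3 in the frame of corner between -0.003 and 0.004 m and angle between the y axis of blank3 and the x axis of corner, either way round below 0.05 rad and y of blank3 in the frame of corner between -0.0255 and -0.0195 m and linear speed of blank3 below 0.02 m/s) or (x of blank4 in the frame of corner between -0.058 and -0.052 m and z of blank4 in the frame of corner between -0.003 and 0.004 m and angle between the y axis of blank4 and the x axis of corner, either way round below 0.05 rad and y of blank4 in the frame of corner between -0.0255 and -0.0195 m and linear speed of blank4 below 0.02 m/s))), for 0.2 s.
3. every blank lies in the row, ends within 3 mm of the fence and no more than 6 mm of gaps, the clamp pad not yet touching (x of blank1 in the frame of corner between -0.058 and -0.052 m and z of blank1 in the frame of corner between -0.003 and 0.004 m and angle between the y axis of each of blank1, blank2, blank3, blank4 and the x axis of corner, either way round below 0.05 rad and x of blank2 in the frame of corner between -0.058 and -0.052 m and z of blank2 in the frame of corner between -0.003 and 0.004 m and x of blank3 in the frame of corner between -0.058 and -0.052 m and z of blank3 in the frame of corner between -0.003 and 0.004 m and x of blank4 in the frame of corner between -0.058 and -0.052 m and z of blank4 in the frame of corner between -0.003 and 0.004 m and (y of blank1 in the frame of corner between -0.0255 and -0.0195 m or y of blank1 in the frame of corner between -0.0735 and -0.0645 m or y of blank1 in the frame of corner between -0.1185 and -0.1095 m or y of blank1 in the frame of corner between -0.1635 and -0.1545 m) and (y of blank2 in the frame of corner between -0.0255 and -0.0195 m or y of blank2 in the frame of corner between -0.0735 and -0.0645 m or y of blank2 in the frame of corner between -0.1185 and -0.1095 m or y of blank2 in the frame of corner between -0.1635 and -0.1545 m) and (y of blank3 in the frame of corner between -0.0255 and -0.0195 m or y of blank3 in the frame of corner between -0.0735 and -0.0645 m or y of blank3 in the frame of corner between -0.1185 and -0.1095 m or y of blank3 in the frame of corner between -0.1635 and -0.1545 m) and (y of blank4 in the frame of corner between -0.0255 and -0.0195 m or y of blank4 in the frame of corner between -0.0735 and -0.0645 m or y of blank4 in the frame of corner between -0.1185 and -0.1095 m or y of blank4 in the frame of corner between -0.1635 and -0.1545 m) and linear speed of each of blank1, blank2, blank3, blank4 below 0.01 m/s and contact force between pad and anything else below 0.5 N), for 0.2 s.
4. the pad bears on the row and the clutch has clicked once (value of joint knob above 0.4 rad and contact force between pad and anything else above 1.5 N), for 0.1 s.
At the end, for the whole second after the job is handed in: all blanks lie flat in one row from the stop on (gaps under 6 mm in all), ends within 3 mm of the fence, square within 0.05 rad, held by the pad with over 1.5 N; the clutch has clicked just once (slip 0.4 to 0.9 rad); the wedge lies outside the jig; all at rest (all of step 1 and all of step 4 and x of blank1 in the frame of corner between -0.058 and -0.052 m and z of blank1 in the frame of corner between -0.003 and 0.004 m and angle between the y axis of each of blank1, blank2, blank3, blank4 and the x axis of corner, either way round below 0.05 rad and x of blank2 in the frame of corner between -0.058 and -0.052 m and z of blank2 in the frame of corner between -0.003 and 0.004 m and x of blank3 in the frame of corner between -0.058 and -0.052 m and z of blank3 in the frame of corner between -0.003 and 0.004 m and x of blank4 in the frame of corner between -0.058 and -0.052 m and z of blank4 in the frame of corner between -0.003 and 0.004 m and (y of blank1 in the frame of corner between -0.0255 and -0.0195 m or y of blank1 in the frame of corner between -0.0735 and -0.0645 m or y of blank1 in the frame of corner between -0.1185 and -0.1095 m or y of blank1 in the frame of corner between -0.1635 and -0.1545 m) and (y of blank2 in the frame of corner between -0.0255 and -0.0195 m or y of blank2 in the frame of corner between -0.0735 and -0.0645 m or y of blank2 in the frame of corner between -0.1185 and -0.1095 m or y of blank2 in the frame of corner between -0.1635 and -0.1545 m) and (y of blank3 in the frame of corner between -0.0255 and -0.0195 m or y of blank3 in the frame of corner between -0.0735 and -0.0645 m or y of blank3 in the frame of corner between -0.1185 and -0.1095 m or y of blank3 in the frame of corner between -0.1635 and -0.1545 m) and (y of blank4 in the frame of corner between -0.0255 and -0.0195 m or y of blank4 in the frame of corner between -0.0735 and -0.0645 m or y of blank4 in the frame of corner between -0.1185 and -0.1095 m or y of blank4 in the frame of corner between -0.1635 and -0.1545 m) and linear speed of each of blank1, blank2, blank3, blank4 below 0.01 m/s and value of joint knob below 0.9 rad); the robot touches nothing.
It fails at once if the clutch is turned on to a second click (value of joint knob above 0.9 rad).
It fails at once if a try square or the tin is moved more than 3 cm (distance of any of square, tin from where it was at the start of the episode above 0.03 m).
Of blank1, blank2, blank3, blank4 only 2 to 4 are there at a start; the rules pass over those that are not, and their reading is None.
At some moment in a run one of blank1, blank2, blank3, blank4 may be knocked a few centimetres aside while the robot is not near it.
Once in a run the grip may slacken for a moment while it holds something.
It also fails if it takes over 210 s, if anything falls off the work surface, if the arm or the gripper's body presses on something with over 40 N, if the wrist force passes 120 N, or if a joint passes its speed limit or range.

## Working session

There is one attempt and no reset: what is moved stays moved. The work goes in short steps, Python scripts to look and compute and a tool call to move; the robot and the scene stay as the last step left them, time stands still between calls to the robot, and variables do not carry over. Pictures are saved under pics/ and viewed, and the job is handed in when it is done.

Besides the shell and the picture viewer there is one more tool, called after "Request:" as name([rows], argument=value, ...), one row to a line, values as JSON. send_rows: Moves the arm, as the interface text tells. Its arguments: {"type":"object","properties":{"series":{"type":"array"},"grip_force":{"type":"number"}},"required":["series"]}

```bash
ls; mkdir -p pics; python3 - <<'E'
from workcell import env, imaging, models
import cv2,numpy as np
s=env.read_state(); print(s)
for n in ["side","top","wrist"]:
    im=imaging.camera(n); cv2.imwrite(f"pics/{n}0.png",im[...,::-1])
    c=imaging.get_calibration(n); print(n,{k:np.round(v,4).tolist() if not isinstance(v,str) else v for k,v in c.items()})
print(env.read_state()['time_s'])
E
```

```text
pics
{'time_s': 0.0, 'joints': array([ 1.07589286e+00,  1.59086902e-01,  1.59828529e+00, -2.58084975e-05,
        1.38619803e+00, -2.10092980e-01]), 'joint_velocities': array([ 0.00064023, -0.00197591, -0.00039684, -0.00082188, -0.00121473,
        0.00054691]), 'effort': array([ 1.37427987e-04, -3.96012068e+01, -3.31427228e+01, -1.89198258e-04,
        8.49033619e-03,  1.68646682e-05]), 'ee_pos': array([0.16130116, 0.55130435, 0.25226903]), 'eef_rot': array([-3.13965329e+00, -3.87618843e-04,  2.85678655e+00]), 'wrist_force': array([-0.00467405,  0.09483854, -0.56024292]), 'torque': array([-0.01137197,  0.03490085, -0.01234412]), 'finger_gap': 0.08538328023560507}
side {'fx': 420.7454, 'fy': 420.7454, 'cx': 318.3408, 'cy': 203.3025, 'T': [[0.8368, 0.2239, -0.4996, -0.0817], [-0.5469, 0.2996, -0.7817, -1.054], [-0.0253, 0.9274, 0.3732, 0.5794], [0.0, 0.0, 0.0, 1.0]]}
top {'fx': 499.207, 'fy': 499.207, 'cx': 322.7736, 'cy': 198.3656, 'T': [[-0.0257, 0.991, -0.1317, 0.4477], [-0.9996, -0.027, -0.0081, 0.0074], [-0.0116, 0.1314, 0.9913, 1.5713], [0.0, 0.0, 0.0, 1.0]]}
wrist {'fx': 293.3742, 'fy': 293.3742, 'cx': 322.0559, 'cy': 200.3698, 'T_tool_cam': [[0.0, 0.9555, 0.2948, 0.076], [1.0, 0.0003, -0.001, 0.0001], [-0.001, 0.2948, -0.9555, -0.1218], [0.0, 0.0, 0.0, 1.0]]}
0.15
```

View pics/top0.png

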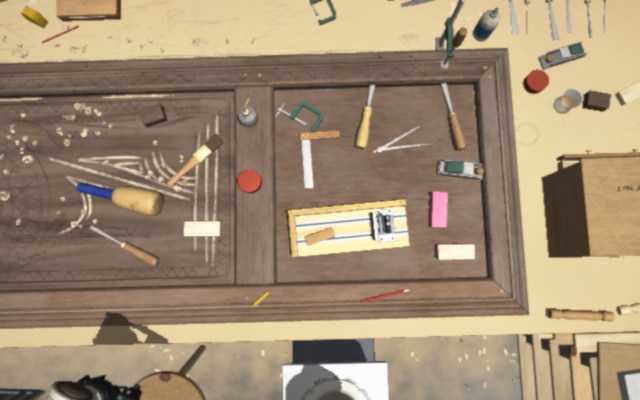

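View pics/side0.png

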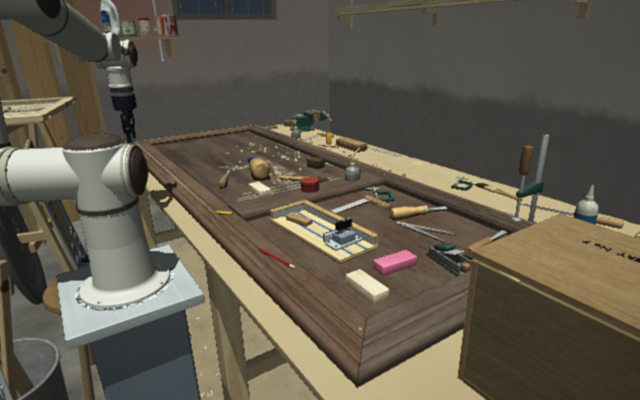

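View pics/wrist0.png

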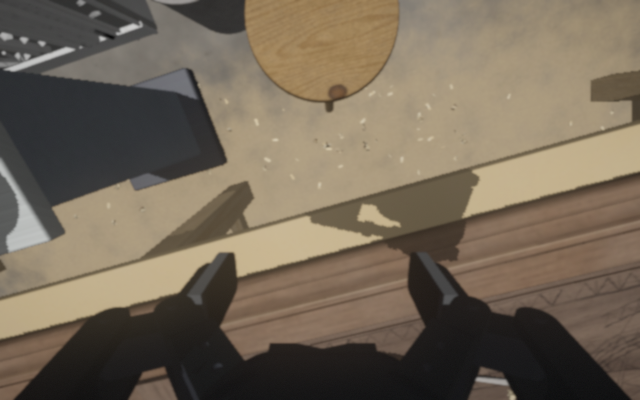

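```bash
cat > h.py <<'E'
from workcell import env, imaging, models, sign_off
import cv2,numpy as np
from scipy.spatial.transform import Rotation as Ro
C={n:imaging.get_calibration(n) for n in ["side","top","wrist"]}
def camT(n,s=None):
    c=C[n]
    if n!="wrist": return np.array(c["T"])
    s=s or env.read_state()
    T=np.eye(4);T[:3,:3]=Ro.from_euler('xyz',s['eef_rot']).as_matrix();T[:3,3]=s['ee_pos']
    return T@np.array(c["T_tool_cam"])
def ray(n,px,z,T=None):
    c=C[n];T=camT(n) if T is None else T
    px=np.atleast_2d(np.asarray(px,float))
    d=np.c_[(px[:,0]-c['cx'])/c['fx'],-(px[:,1]-c['cy'])/c['fy'],-np.ones(len(px))]@T[:3,:3].T
    o=T[:3,3]; return (o+d*((z-o[2])/d[:,2])[:,None])
def proj(n,P,T=None):
    c=C[n];T=camT(n) if T is None else T
    q=(np.atleast_2d(P)-T[:3,3])@T[:3,:3]
    return np.c_[c['cx']+c['fx']*q[:,0]/-q[:,2],c['cy']-c['fy']*q[:,1]/-q[:,2]]
def shot(n,name,crop=None,k=1):
    T=camT(n);im=imaging.camera(n)[...,::-1].copy()
    o=im if crop is None else im[crop[1]:crop[3],crop[0]:crop[2]]
    if k!=1:o=cv2.resize(o,None,fx=k,fy=k,interpolation=cv2.INTER_CUBIC)
    cv2.imwrite(f"pics/{name}.png",o); return im,T
E
python3 - <<'E'
from h import *
shot("top","t1",(180,180,500,270),2.5)
for t in ["blank1","wedge","jig","knob_grip","pad","tin","square"]:
    for d in models.cut_out("top",t): 
        m=d["pixels"].astype(np.uint8); r=cv2.minAreaRect(cv2.findNonZero(m)) if m.any() else None
        print(t,round(d["conf"],2),np.round(d["point"],1),m.sum(),r)
for t in ["corner","pad","knob_grip","wedge","blank1","jig"]:
    print(t,[(round(d["conf"],2),np.round(d["point"],1).tolist()) for d in models.pinpoint("top",t)])
shot("side","s1",(230,170,450,310),3.5)
for t in ["corner","pad","knob_grip","wedge","blank1","jig"]:
    print(t,[(round(d["conf"],2),np.round(d["point"],1).tolist()) for d in models.pinpoint("side",t)])
E
```

```text
blank1 0.84 [201.6 229.8] 538 ((202.01625061035156, 227.92247009277344), (15.373250007629395, 36.31930160522461), 87.79740142822266)
blank1 0.76 [439.5 209.1] 574 ((438.0, 209.5), (35.0, 16.0), 90.0)
blank1 0.59 [452.4 253.4] 567 ((455.0249328613281, 252.27337646484375), (15.637025833129883, 37.819034576416016), 88.15238952636719)
blank1 0.16 [373.1 224.9] 38 ((372.0520324707031, 224.49453735351562), (23.08299446105957, 2.093695640563965), 83.9909896850586)
wedge 0.67 [321.3 236.5] 258 ((319.5386047363281, 236.41384887695312), (9.700872421264648, 28.568626403808594), 69.14553833007812)
jig 0.88 [352.8 227.8] 5310 ((347.7236328125, 227.70086669921875), (48.34159469604492, 118.97891998291016), 84.95755004882812)
knob_grip 0.37 [199.6 230.4] 519 ((201.5, 228.5), (15.0, 37.0), 90.0)
tin 0.67 [246.6 178.5] 464 ((249.00003051757812, 181.00001525878906), (24.041629791259766, 22.62741470336914), 45.0)
square 0.88 [309.4 146.2] 669 ((320.2799987792969, 159.04000854492188), (54.804378509521484, 38.38525390625), 86.8201675415039)
square 0.56 [319.8 235.9] 282 ((319.8000183105469, 235.9000244140625), (10.435514450073242, 28.776723861694336), 71.56504821777344)
corner [(0.82, [297.4, 217.2])]
pad [(0.52, [387.4, 220.8]), (0.47, [370.7, 226.7]), (0.43, [449.4, 254.9])]
knob_grip [(0.44, [387.0, 223.3])]
wedge [(0.77, [321.2, 237.0])]
blank1 [(0.83, [437.3, 210.0]), (0.82, [453.9, 252.5]), (0.81, [202.9, 231.7])]
jig [(0.91, [295.8, 215.7]), (0.58, [317.4, 235.9])]
corner [(0.57, [303.7, 209.9])]
pad []
knob_grip [(0.46, [342.8, 226.1])]
wedge [(0.7, [297.0, 220.0]), (0.43, [341.3, 224.8])]
blank1 [(0.76, [391.8, 268.9]), (0.68, [367.0, 290.8]), (0.61, [260.7, 193.6])]
jig [(0.85, [305.3, 215.5])]
```

View pics/t1.png

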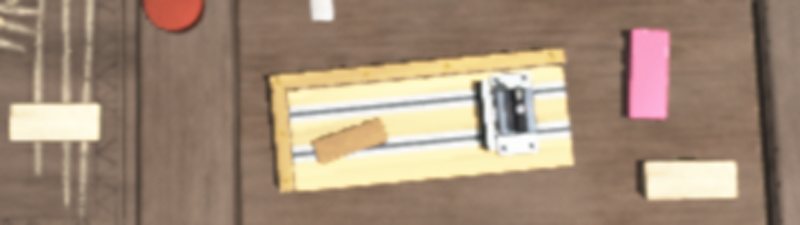

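View pics/s1.png

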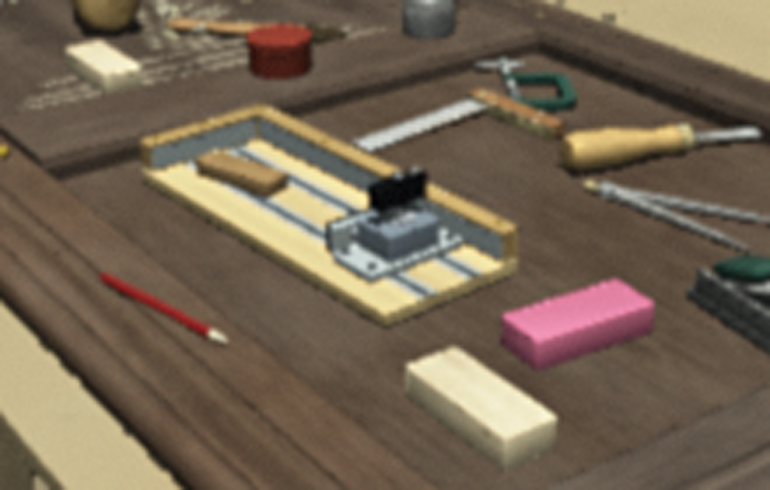

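```bash
python3 - <<'E'
from h import *
from scipy.optimize import least_squares
def tri(a,b):
    f=lambda P:np.r_[proj("top",P)[0]-a,proj("side",P)[0]-b]
    r=least_squares(f,[.4,0,0]);print(np.round(r.x,4),np.round(r.fun,1));return r.x
tri([297.4,217.2],[303.7,209.9])
tri([387,223.3],[342.8,226.1])
tri([321.2,237],[297,220])
# jig front right bed corner & front-left
tri([180+574/2.5,180+165/2.5],[230+388/3.5,170+312/3.5])
tri([180+567/2.5,180+62/2.5],[230+515/3.5,170+232/3.5])
for z in(-.02,0,.02): print(z,np.round(ray("top",[[202,229],[455,252],[320,237],[249,181],[409.6,246],[406.8,204.8],[289,210],[292,256]],z),3).tolist())
E
```

```text
[0.5965 0.1011 0.018 ] [-0.1  0.1  0.1 -0. ]
[ 0.5651 -0.171   0.0678] [-0.2  0.4  0.5 -0.1]
[0.5305 0.0293 0.0237] [-0.4  0.8  0.9 -0.1]
[ 0.4999 -0.246   0.0157] [ 0.3 -0.6 -0.6  0.1]
[ 0.6276 -0.2407  0.0441] [ 0.9 -1.3 -1.4  0.3]
-0.02 [[0.571, 0.409, -0.02], [0.477, -0.393, -0.02], [0.535, 0.032, -0.02], [0.722, 0.258, -0.02], [0.499, -0.251, -0.02], [0.631, -0.248, -0.02], [0.624, 0.13, -0.02], [0.478, 0.123, -0.02]]
0 [[0.569, 0.404, 0.0], [0.476, -0.388, 0.0], [0.534, 0.032, 0.0], [0.719, 0.255, 0.0], [0.499, -0.247, 0.0], [0.629, -0.245, 0.0], [0.622, 0.128, 0.0], [0.477, 0.121, 0.0]]
0.02 [[0.568, 0.399, 0.02], [0.476, -0.383, 0.02], [0.533, 0.032, 0.02], [0.715, 0.251, 0.02], [0.498, -0.244, 0.02], [0.626, -0.242, 0.02], [0.62, 0.127, 0.02], [0.477, 0.12, 0.02]]
```

Request:
send_rows([
  [[1,12,-20,5,0.36],[1,12,-20,5,0.36],[1,12,-20,5,0.36],[1,12,-20,5,0.36],[1,12,-20,5,0.36],[1,12,-20,5,0.36],[1,16,-26,8,0.36],[1,19,-30,10,0.36]],
])

```text
time_s: 1.87
ee_pos: [0.3255, 0.2867, 0.3354]
eef_rot: [-3.142, -0.0, -3.066]
wrist_force: [1.1, 0.4, 0.4]
finger_gap: 0.0856
```

Request:
send_rows([
  [[1,2,-4,0,0],[1,4,-7,0,0],[1,6,-11,0,0],[1,8,-14,0,0],[1,10,-18,0,0],[1,12,-21,0,0],[1,14,-25,0,0],[1,16,-28,0,0]],
])

```text
time_s: 2.53
ee_pos: [0.4858, 0.006, 0.3352]
eef_rot: [-3.141, 0.001, -3.067]
wrist_force: [0.8, 0.2, -0.3]
finger_gap: 0.0851
```

Request:
send_rows([
  [[1,1,-2,0,0],[1,1,-2,0,0],[1,1,-2,0,0]],
])

```text
time_s: 2.78
ee_pos: [0.4955, -0.0124, 0.3347]
eef_rot: [3.141, -0.001, -3.069]
wrist_force: [-0.0, -0.3, -0.2]
finger_gap: 0.0857
```

```bash
python3 - <<'E'
from h import *
s=env.read_state();print(s['time_s'],s['ee_pos'],s['eef_rot'],s['joints'])
im,T=shot("wrist","w1")
np.save("T1.npy",T)
for t in ["corner","pad","knob_grip","wedge","blank1","jig"]:
    print(t,[(round(d["conf"],2),np.round(d["point"],1).tolist()) for d in models.pinpoint("wrist",t)])
E
```

```text
2.7833 [ 0.49547048 -0.01240655  0.33468515] [ 3.14098106e+00 -8.55343875e-04 -3.06864261e+00] [-2.69545330e-01 -9.39426017e-02  1.69602453e+00  2.88943507e-04
  1.54052179e+00 -1.91330033e+00]
corner [(0.74, [466.6, 302.5]), (0.59, [390.3, 233.1])]
pad [(0.57, [243.5, 198.1])]
knob_grip [(0.61, [202.9, 212.8])]
wedge [(0.82, [348.3, 189.5])]
blank1 [(0.75, [568.5, 222.3]), (0.69, [120.8, 218.3]), (0.62, [78.5, 131.3])]
jig [(0.75, [390.3, 228.0])]
```

View pics/w1.png

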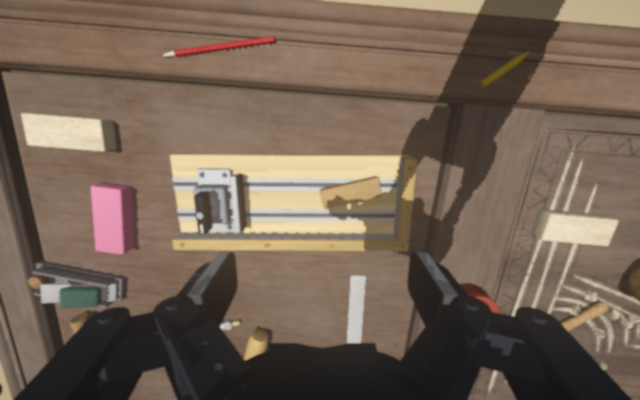

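```bash
python3 - <<'E'
from h import *
T=np.load("T1.npy");im=cv2.imread("pics/w1.png")
cv2.imwrite("pics/w1c.png",cv2.resize(im[145:260,160:430],None,fx=2.96,fy=2.96,interpolation=cv2.INTER_CUBIC))
models and imaging
for t in ["wedge","blank1"]:
    for d in models.cut_out("wrist",t):
        m=d["pixels"].astype(np.uint8); r=cv2.minAreaRect(cv2.findNonZero(m)); b=cv2.boxPoints(r)
        w=ray("wrist",b,.033 if t=="wedge" else .028,T)
        e=w[1]-w[0];f=w[2]-w[1]; L=e if np.hypot(*e[:2])>np.hypot(*f[:2]) else f
        print(t,round(d["conf"],2),r[0],np.round(w.mean(0),4),np.hypot(*e[:2]),np.hypot(*f[:2]),np.arctan2(L[1],L[0]))
E
```

```text
wedge 0.95 (351.04754638671875, 192.0770721435547) [0.5341 0.0346 0.033 ] 0.08910292869317725 0.032961610311642575 1.881821609561607
blank1 0.91 (68.42269897460938, 131.40830993652344) [ 0.4756 -0.3748  0.028 ] 0.04969559344661064 0.13076179498253282 1.5604146306725168
blank1 0.85 (574.9754028320312, 227.2595672607422) [0.5672 0.3936 0.028 ] 0.05189606891518547 0.13220671619013677 1.5453561670011344
blank1 0.77 (112.80934143066406, 217.9494171142578) [ 0.606  -0.3301  0.028 ] 0.06070215853693369 0.12209357634151853 -0.05735062923009001
blank1 0.5 (355.94207763671875, 308.53277587890625) [0.7445 0.0653 0.028 ] 0.133651185057627 0.024073241255268666 -3.104640072380078
```

View pics/w1c.png

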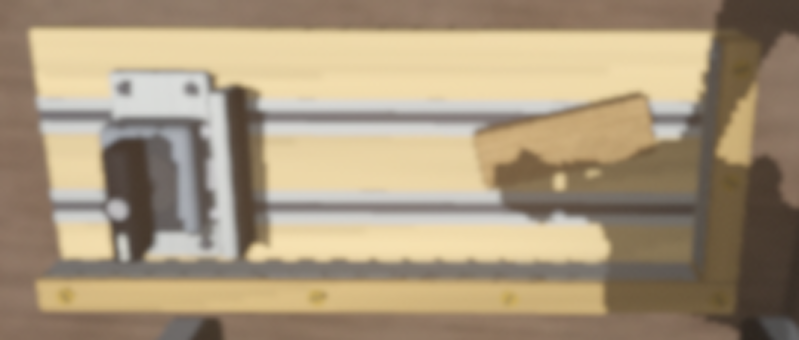

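```bash
python3 - <<'E'
from h import *
T=np.load("T1.npy")
q=lambda a:[160+a[0]/2.96,145+a[1]/2.96]
P=ray("wrist",[q(a) for a in [(695,262),(62,259),(713,32),(30,30)]],.015,T);print(np.round(P,4))
d=P[0]-P[1];print("fence yaw",np.arctan2(d[1],d[0])-np.pi/2,np.linalg.norm(d))
d=P[0]-P[2];print("stop yaw",np.arctan2(d[1],d[0]),np.linalg.norm(d))
d=P[2]-P[3];print("front yaw",np.arctan2(d[1],d[0])-np.pi/2,np.linalg.norm(d))
# top camera
Q=ray("top",[[180+x/2.5,180+y/2.5] for x,y in[(290,90),(568,64),(296,190),(574,165)]],.015)
print(np.round(Q,4)); 
d=Q[2]-Q[3];print(np.arctan2(d[1],d[0])-np.pi/2,np.linalg.norm(d))
E
```

```text
[[ 0.6033  0.1155  0.015 ]
 [ 0.6267 -0.2323  0.015 ]
 [ 0.4769  0.1062  0.015 ]
 [ 0.5011 -0.2399  0.015 ]]
fence yaw 0.06720095745763732 0.3485348259648829
stop yaw 0.07375511047993709 0.12677362914460452
front yaw 0.06982427526555646 0.3468545213589394
[[ 0.601   0.1054  0.015 ]
 [ 0.6244 -0.2437  0.015 ]
 [ 0.4763  0.1003  0.015 ]
 [ 0.4982 -0.2451  0.015 ]]
0.06320392512419892 0.3460519812900234
```

Request:
send_rows([
  [[0.3,0.5,1.5,-2,-0.12],[0.3,1,2.5,-5,-0.25],[0.3,2,3.5,-8,-0.37],[0.3,3,4.6,-11,-0.5],[0.3,3.8,4.6,-15,-0.62],[0.3,3.8,4.6,-18,-0.75],[0.3,3.8,4.6,-20,-0.87],[0.3,3.8,4.6,-20,-1]],
])

```text
time_s: 3.9
ee_pos: [0.5295, 0.0354, 0.1293]
eef_rot: [-3.135, -0.007, 2.216]
wrist_force: [-0.8, 0.5, 0.5]
finger_gap: 0.0554
```

Request:
send_rows([
  [[0.3,0,0,0,-0.12],[0.3,0,0,0,-0.24],[0.3,0,0,0,-0.34],[0.3,0,0,0,-0.34]],
])

```text
time_s: 4.23
ee_pos: [0.5334, 0.0346, 0.135]
eef_rot: [3.142, -0.0, 1.88]
wrist_force: [-0.3, 0.9, 0.5]
finger_gap: 0.0556
```

```bash
python3 - <<'E'
from h import *
s=env.read_state();print(s['time_s'],s['ee_pos'],s['eef_rot'],s['joints'],s['finger_gap'])
im,T=shot("wrist","w2")
for d in models.cut_out("wrist","wedge"):
        m=d["pixels"].astype(np.uint8); r=cv2.minAreaRect(cv2.findNonZero(m)); b=cv2.boxPoints(r)
        w=ray("wrist",b,.033,T)
        e=w[1]-w[0];f=w[2]-w[1]; L=e if np.hypot(*e[:2])>np.hypot(*f[:2]) else f
        print(round(d["conf"],2),r[0],np.round(w.mean(0),4),np.hypot(*e[:2]),np.hypot(*f[:2]),np.arctan2(L[1],L[0]))
print(models.pinpoint("wrist","corner"))
E
```

```text
4.2333 [0.53337805 0.03464754 0.13502352] [ 3.14154025e+00 -1.72031235e-07  1.87974940e+00] [-1.61391544e-01  1.78792096e-01  1.82063710e+00  2.62798612e-05
  1.14211683e+00 -4.70355538e-01] 0.05564579612302537
0.75 (325.2452392578125, 206.47329711914062) [0.5357 0.0344 0.033 ] 0.09295670576017372 0.028627090117869822 1.8438837237564603
[{'point': [429.4, 140.3], 'conf': 0.76}]
```

View pics/w2.png

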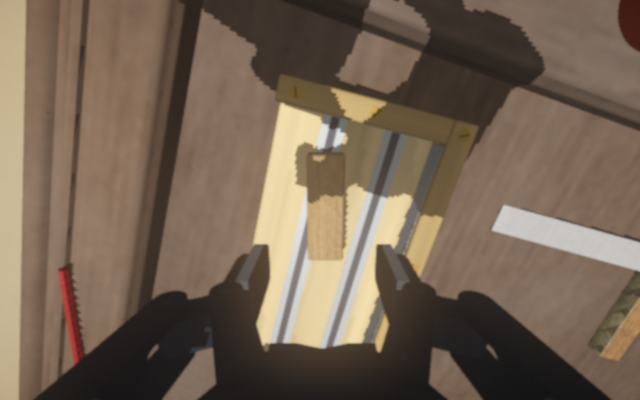

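Request:
send_rows([
  [[0.3,0,0,-3,0],[0.3,0.2,0,-6,0],[0.3,0.2,0,-8,0],[0.3,0.2,0,-9.3,0],[0.3,0.2,0,-9.6,0],[-1,0.2,0,-9.6,0],[-1,0.2,0,-9.6,0],[-1,0.2,0,-9.6,0]],
], grip_force=60)

```text
time_s: 5.05
ee_pos: [0.5367, 0.0343, 0.0407]
eef_rot: [3.139, 0.001, 1.882]
wrist_force: [0.2, -0.9, -0.8]
finger_gap: 0.0284
```

Request:
send_rows([
  [[-1,0,0,0,0],[-1,0,0,0,0],[-1,0,0,2,0],[-1,0,0,5,0],[-1,0,0,8,0],[-1,0,0,10,0]],
])

```text
time_s: 5.55
ee_pos: [0.5365, 0.0343, 0.1422]
eef_rot: [3.138, 0.002, 1.882]
wrist_force: [0.7, -0.6, 0.6]
finger_gap: 0.0282
```

```bash
python3 - <<'E'
from h import *
s=env.read_state();print(s['time_s'],s['ee_pos'],s['eef_rot'],s['finger_gap'])
shot("wrist","w3")
E
```

```text
5.55 [0.53648885 0.03429037 0.14218522] [3.13829384e+00 1.71103267e-03 1.88211532e+00] 0.028156011365097603
```

View pics/w3.png

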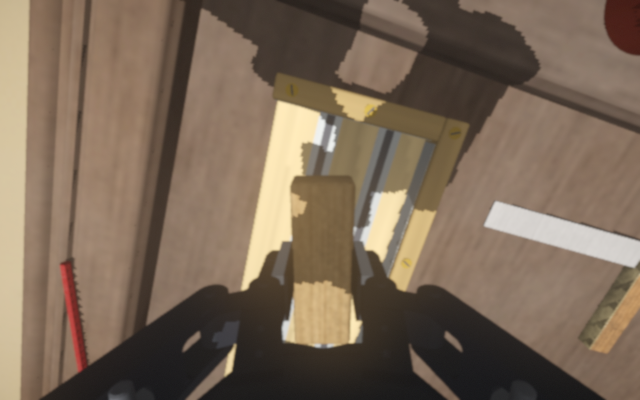

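Request:
send_rows([
  [[-1,2,0,0,0.12],[-1,5,-2,0,0.24],[-1,8,-3,0,0.36],[-1,11,-4.5,0,0.48],[-1,13,-6,0,0.6],[-1,15.4,-6,0,0.72],[-1,15.4,-6,0,0.84],[-1,15.4,-6,0,0.96]],
])

```text
time_s: 6.27
ee_pos: [0.6903, -0.0261, 0.1384]
eef_rot: [3.142, 0.0, 2.847]
wrist_force: [-1.3, 1.1, -0.3]
finger_gap: 0.0285
```

Request:
send_rows([
  [[-1,0,0,-2,0.12],[-1,0,0,-4,0.24],[-1,0,0,-6,0.36],[-1,0,0,-8,0.36],[-1,0,0,-9,0.36],[-1,0,0,-9,0.36]],
])

```text
time_s: 6.77
ee_pos: [0.687, -0.0251, 0.0456]
eef_rot: [3.14, -0.006, -3.082]
wrist_force: [0.1, 0.3, -0.1]
finger_gap: 0.0287
```

```bash
python3 - <<'E'
from h import *
s=env.read_state();print(s['time_s'],s['ee_pos'],s['eef_rot'],s['finger_gap'])
shot("wrist","w4")
shot("side","s4",(230,150,450,310),3.5)
E
```

```text
6.7667 [ 0.68701993 -0.02508786  0.04556374] [ 3.13997737 -0.00581047 -3.08187855] 0.028677999314055926
```

View pics/w4.png

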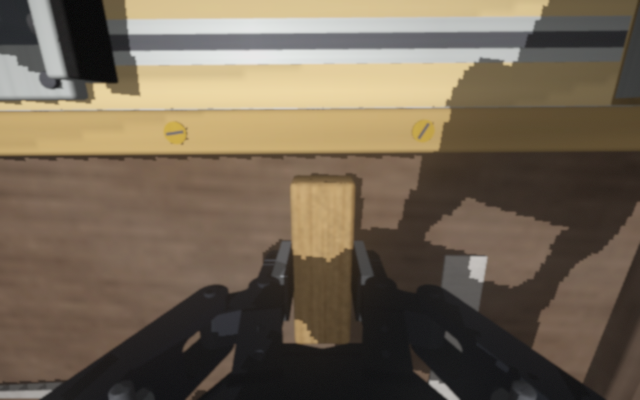

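View pics/s4.png

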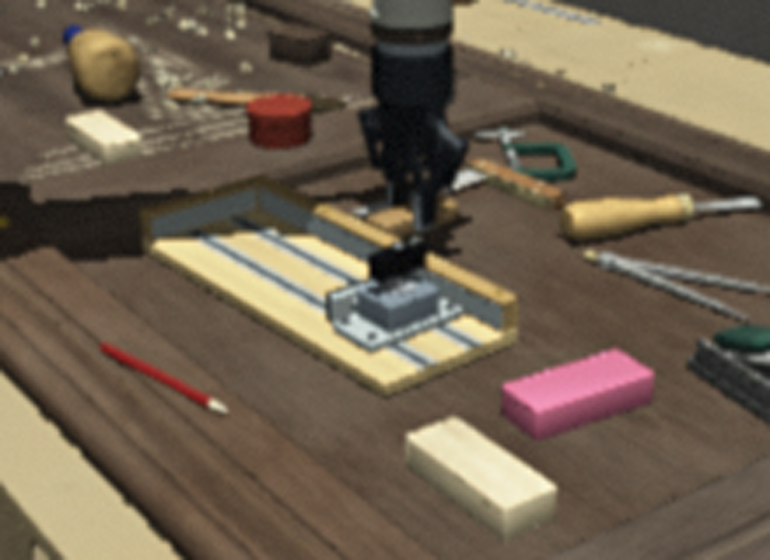

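Request:
send_rows([
  [[-1,0,0,-0.8,0],[-1,0,0,-1.5,0],[-1,0,0,-1.9,0],[-1,0,0,-1.9,0],[0,0,0,-1.9,0],[0,0,0,-1.9,0],[0,0,0,-1.9,0],[0,0,0,-1,0]],
])

```text
time_s: 7.53
ee_pos: [0.6881, -0.0253, 0.0376]
eef_rot: [3.141, -0.003, -3.081]
wrist_force: [0.7, 0.4, -0.7]
finger_gap: 0.0422
```

Request:
send_rows([
  [[0,0,0,1,0],[0,0,0,4,0],[0,0,0,8,0],[0,-3,0,12,0],[0.5,-6,0,14,0],[0.5,-10,0,14,0],[0.5,-12,0,14,0],[0.5,-12,0,14,0]],
])

```text
time_s: 8.2
ee_pos: [0.5661, -0.0251, 0.1804]
eef_rot: [-3.142, -0.001, -3.081]
wrist_force: [0.2, 0.6, -0.4]
finger_gap: 0.0641
```

```bash
python3 - <<'E'
from h import *
s=env.read_state();print(s['time_s'],s['ee_pos'],s['eef_rot'],s['finger_gap'])
im,T=shot("wrist","w5");np.save("T5.npy",T)
cv2.imwrite("pics/w5c.png",cv2.resize(im[100:300,:],None,fx=1.25,fy=1.25))
print(models.pinpoint("wrist","corner"),models.pinpoint("wrist","wedge"))
E
```

```text
8.2 [ 0.56607227 -0.0250632   0.18037116] [-3.14157795e+00 -7.93434306e-04 -3.08148743e+00] 0.06408950420244143
[{'point': [447.2, 230.6], 'conf': 0.65}] [{'point': [312.6, 287.4], 'conf': 0.97}]
```

View pics/w5.png

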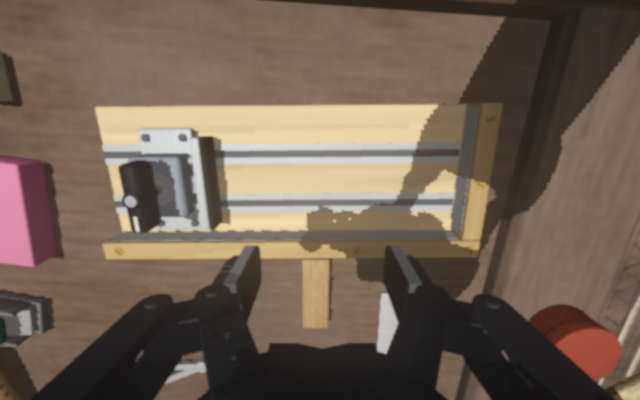

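```bash
python3 - <<'E'
from h import *
im=cv2.imread("pics/w5.png")
cv2.imwrite("pics/w5a.png",cv2.resize(im[90:265,360:520],None,fx=3.4,fy=3.4,interpolation=cv2.INTER_CUBIC))
cv2.imwrite("pics/w5b.png",cv2.resize(im[90:265,80:260],None,fx=3.4,fy=3.4,interpolation=cv2.INTER_CUBIC))
E
```

```text
(no output)
```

View pics/w5a.png

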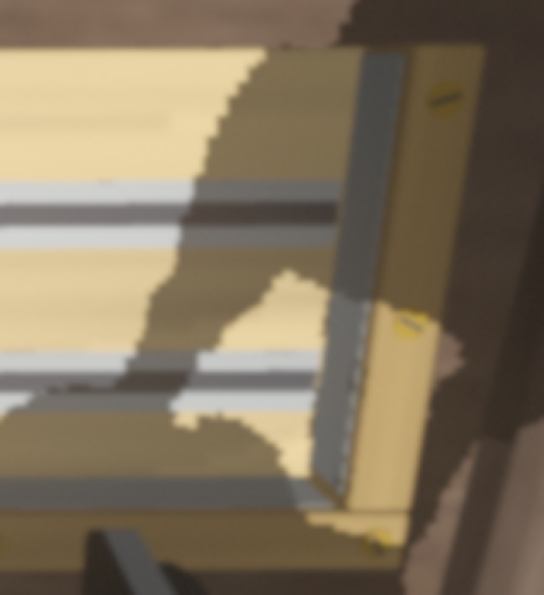

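View pics/w5b.png

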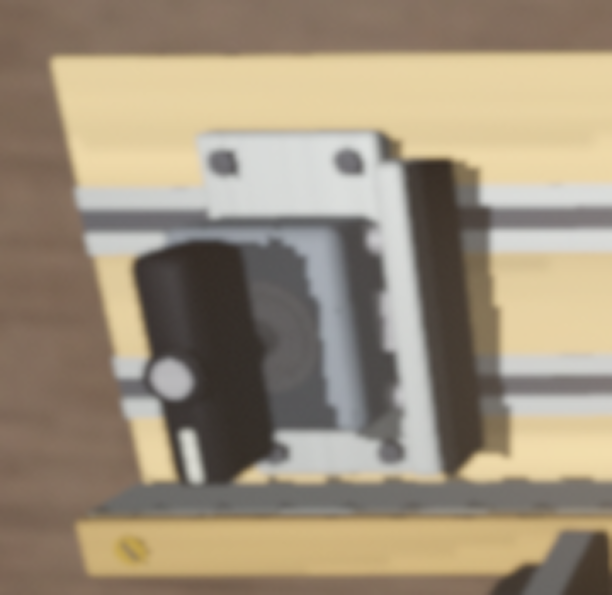

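```bash
cat > fit.py <<'E'
from h import *
from scipy.optimize import least_squares
T=np.load("T5.npy")
J=np.array([[0,0],[-.125,0],[-.125,-.345],[0,-.345]])
px=np.array([[452.06,230.6],[466.5,103.8],[95.3,106.8],[122.9,232.4]])
def W(p): 
    c,s=np.cos(p[2]),np.sin(p[2]);xy=J@np.array([[c,s],[-s,c]])+p[:2]
    return np.c_[xy,np.full(4,p[3])]
for fz in (.015,None):
    f=lambda p:(proj("wrist",W(np.r_[p[:3],fz if fz else p[3]]),T)-px).ravel()
    r=least_squares(f,[.6,.1,.07,.015]);print(np.round(r.x,4),np.round(r.fun,1))
E
python3 fit.py
python3 - <<'E'
from h import *
tp=[[180+x/2.5,180+y/2.5] for x,y in[(290,90),(296,190),(574,165),(568,64)]]
print(np.round(ray("top",tp,.015),4))
E
```

```text
[0.6022 0.1133 0.0677 0.015 ] [-1.9 -1.6 -0.1  0.8  1.   0.7  1.  -1. ]
[0.6021 0.1136 0.0679 0.017 ] [-0.9 -1.   1.1  0.6 -0.4  0.6  0.  -0.3]
[[ 0.601   0.1054  0.015 ]
 [ 0.4763  0.1003  0.015 ]
 [ 0.4982 -0.2451  0.015 ]
 [ 0.6244 -0.2437  0.015 ]]
```

Request:
send_rows([
  [[0.5,-1,-4,0,-0.12],[0.5,-2,-8,0,-0.24],[0.5,-3,-12,0,-0.36],[0.5,-4,-16,0,-0.48],[0.5,-5,-20,0,-0.6],[0.5,-6,-24,0,-0.72],[0.5,-7,-28,0,-0.84],[0.5,-8,-32,0,-0.96]],
])

```text
time_s: 9.02
ee_pos: [0.4897, -0.3485, 0.1795]
eef_rot: [3.141, 0.002, 2.236]
wrist_force: [1.1, -1.4, 0.1]
finger_gap: 0.0643
```

Request:
send_rows([
  [[0.5,-1,-3,-1,-0.12],[0.5,-1,-3,-2,-0.24],[0.5,-1,-3,-3,-0.36],[0.5,-1,-3,-4,-0.48],[0.5,-1,-3,-4,-0.6],[0.5,-1,-3,-4,-0.67],[0.5,-1,-3,-4,-0.67]],
])

```text
time_s: 9.6
ee_pos: [0.4803, -0.3765, 0.1389]
eef_rot: [3.141, 0.0, 1.57]
wrist_force: [0.1, -0.7, 0.2]
finger_gap: 0.0639
```

```bash
cat >> h.py <<'E'
def rect(cam,thing,z,T,minconf=.3):
    for d in models.cut_out(cam,thing):
        if d["conf"]<minconf: continue
        m=d["pixels"].astype(np.uint8)
        q=cv2.findNonZero(m)[:,0,:]
        r0=cv2.minAreaRect(q)
        w=ray(cam,q,z,T)[:,:2].astype(np.float32)
        r=cv2.minAreaRect(w)
        a=np.radians(r[2]); 
        if r[1][0]<r[1][1]: a+=np.pi/2
        print(thing,round(d["conf"],2),"px",np.round(r0[0],0),"c",np.round(r[0],4),"wh",np.round(r[1],4),"long ang",round((a+np.pi/2)%np.pi-np.pi/2,3))
E
python3 - <<'E'
from h import *
s=env.read_state();print(s['time_s'],s['ee_pos'],s['eef_rot'],s['joints'],s['finger_gap'])
im,T=shot("wrist","w6")
rect("wrist","blank1",.028,T)
E
```

```text
9.6 [ 0.48027021 -0.3764977   0.13893429] [3.14113483e+00 4.25416993e-04 1.57014693e+00] [-8.62659959e-01  3.55045928e-01  1.59677334e+00  7.61286092e-05
  1.18915242e+00 -8.62038988e-01] 0.06390959005317866
blank1 0.91 px [319. 206.] c [ 0.477  -0.3808] wh [0.1126 0.0469] long ang 1.554
blank1 0.83 px [482. 159.] c [ 0.6057 -0.3387] wh [0.0473 0.1188] long ang -0.088
```

View pics/w6.png

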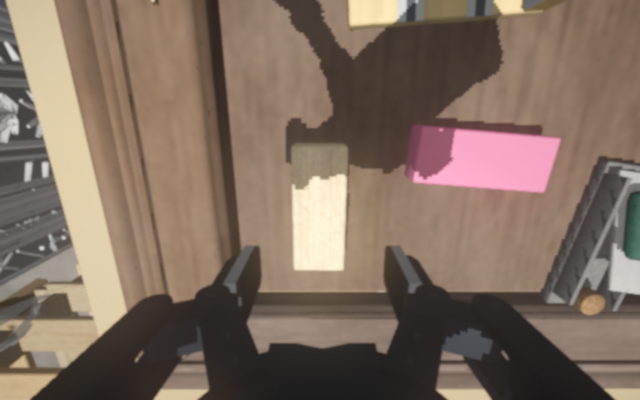

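Request:
send_rows([
  [[0.5,-0.3,-0.4,-3,-0.015],[0.5,-0.3,-0.4,-6,-0.015],[0.5,-0.3,-0.4,-9,-0.015],[0.5,-0.3,-0.4,-10.9,-0.015],[0.5,-0.3,-0.4,-10.9,-0.015],[-1,-0.3,-0.4,-10.9,-0.015],[-1,-0.3,-0.4,-10.9,-0.015],[-1,-0.3,-0.4,-10.9,-0.015]],
])

```text
time_s: 10.37
ee_pos: [0.4777, -0.3811, 0.0324]
eef_rot: [3.139, 0.003, 1.557]
wrist_force: [0.7, 0.1, -0.4]
finger_gap: 0.0432
```

Request:
send_rows([
  [[-1,0,0,0,0],[-1,0,0,0,0],[-1,0,0,2,0],[-1,0,0,5,0],[-1,0,0,8,0],[-1,0,0,10,0],[-1,0,0,11,0]],
])

```text
time_s: 10.95
ee_pos: [0.4778, -0.3811, 0.1444]
eef_rot: [3.137, 0.005, 1.557]
wrist_force: [0.3, -0.8, -0.8]
finger_gap: 0.0439
```

```bash
python3 - <<'E'
from h import *
s=env.read_state();print(s['time_s'],s['ee_pos'],s['eef_rot'],s['finger_gap'])
im,T=shot("wrist","w7")
E
```

```text
10.95 [ 0.47777083 -0.38114337  0.14438314] [3.13724584 0.00499107 1.5569886 ] 0.043943110188460456
```

View pics/w7.png

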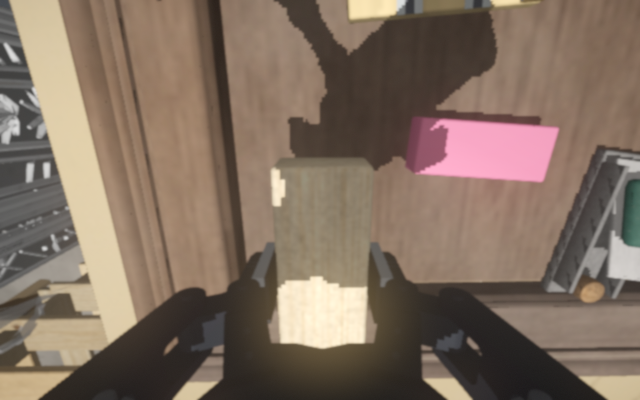

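Request:
send_rows([
  [[-1,0.5,3.5,1,0.12],[-1,1,7,1,0.24],[-1,1.5,10.5,1,0.36],[-1,2,14,1,0.48],[-1,2.5,17.5,1,0.6],[-1,3,21,1,0.72],[-1,3.5,24.5,1,0.84],[-1,4,28,1,0.96]],
])

```text
time_s: 11.67
ee_pos: [0.5155, -0.0975, 0.1486]
eef_rot: [-3.141, -0.002, 2.523]
wrist_force: [0.7, 0.3, -0.5]
finger_gap: 0.0435
```

Request:
send_rows([
  [[-1,0.5,3,-1,0.12],[-1,1,6,-2,0.24],[-1,1.5,9,-3,0.36],[-1,2,12,-4,0.48],[-1,2.3,15,-5,0.6],[-1,2.4,16,-6,0.69],[-1,2.4,16,-6,0.69],[-1,2.4,16,-6,0.69]],
])

```text
time_s: 12.33
ee_pos: [0.539, 0.0608, 0.0883]
eef_rot: [3.141, -0.003, -3.077]
wrist_force: [0.4, -0.7, -0.8]
finger_gap: 0.0436
```

```bash
python3 - <<'E'
from h import *
s=env.read_state();print(s['time_s'],s['ee_pos'],s['eef_rot'],s['finger_gap'])
im,T=shot("wrist","w8")
shot("side","s8",(230,150,450,310),3.5)
E
```

```text
12.3333 [0.53897391 0.06080365 0.08833987] [ 3.14136763 -0.00342352 -3.07718357] 0.04360958122146995
```

View pics/w8.png

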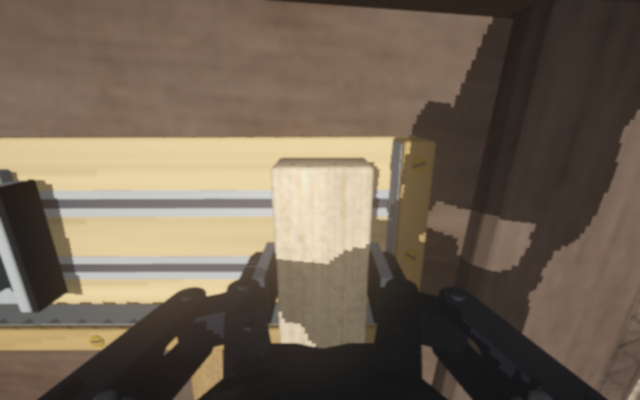

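View pics/s8.png

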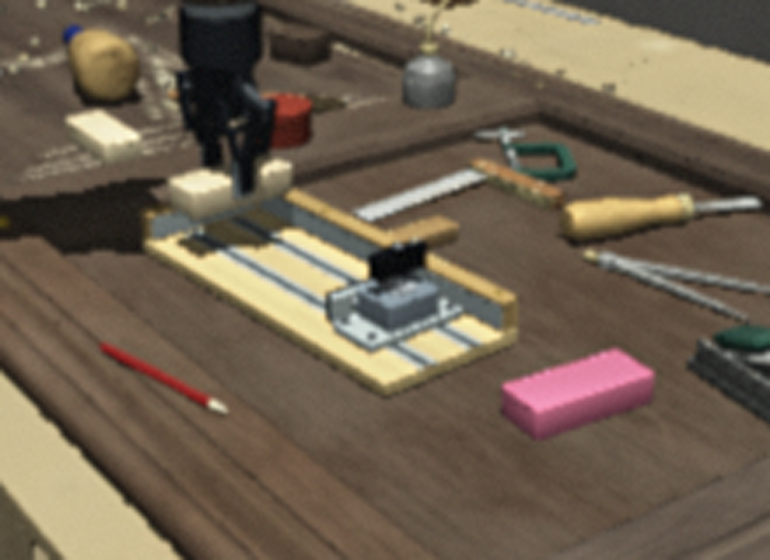

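Request:
send_rows([
  [[-1,0,-0.2,-1,0.004],[-1,0,-0.2,-2,0.004],[-1,0,-0.2,-3,0.004],[-1,0,-0.2,-3.8,0.004],[-1,0,-0.2,-3.8,0.004],[-1,0,-0.2,-3.9,0.004]],
])

```text
time_s: 12.93
ee_pos: [0.5398, 0.0583, 0.0501]
eef_rot: [3.141, -0.002, -3.073]
wrist_force: [-0.6, -0.8, -0.5]
finger_gap: 0.0436
```

Request:
send_rows([
  [[-1,0.3,0,-0.05,0],[-1,0.6,0,-0.05,0],[-1,0.8,0,-0.05,0],[-1,1.0,0,-0.05,0],[-1,1.0,0,-0.05,0]],
])

```text
time_s: 13.35
ee_pos: [0.5474, 0.0586, 0.0497]
eef_rot: [3.141, -0.008, -3.072]
wrist_force: [-10.7, 0.2, 4.6]
finger_gap: 0.0436
```

Request:
send_rows([
  [[-1,-0.1,0,-0.05,0],[-1,-0.1,0,-0.1,0],[-1,-0.1,0,-0.1,0],[-0.5,-0.1,0,-0.1,0],[0.2,-0.1,0,-0.1,0],[0.2,-0.1,0,-0.1,0],[0.2,-0.1,0,-0.1,0]],
])

```text
time_s: 13.93
ee_pos: [0.5504, 0.0584, 0.0502]
eef_rot: [-3.141, 0.002, -3.072]
wrist_force: [0.2, 0.1, 0.5]
finger_gap: 0.0513
```

Request:
send_rows([
  [[0.2,0,0,1,0],[0.2,0,0,4,0],[0.2,0,0,6,0],[0.2,-3,-3,8,0],[0.2,-5,-5,10,0],[-1,-5,-5,10,0],[-1,-5,-5,10,0]],
])

```text
time_s: 14.52
ee_pos: [0.5004, 0.0074, 0.1521]
eef_rot: [-3.14, 0.005, -3.074]
wrist_force: [0.1, 0.6, -0.5]
finger_gap: 0.028
```

```bash
python3 - <<'E'
from h import *
s=env.read_state();print(s['time_s'],s['ee_pos'],s['eef_rot'],s['finger_gap'])
im,T=shot("wrist","w9"); np.save("T9.npy",T)
rect("wrist","blank1",.043,T)
E
```

```text
14.5167 [0.50041394 0.00742233 0.15210931] [-3.14025996  0.00506106 -3.07439894] 0.027999716567504798
blank1 0.84 px [  8. 284.] c [ 0.5986 -0.2719] wh [0.0134 0.0934] long ang -0.251
blank1 0.48 px [636. 287.] c [0.5605 0.2973] wh [0.022  0.0061] long ang 0.38
```

View pics/w9.png

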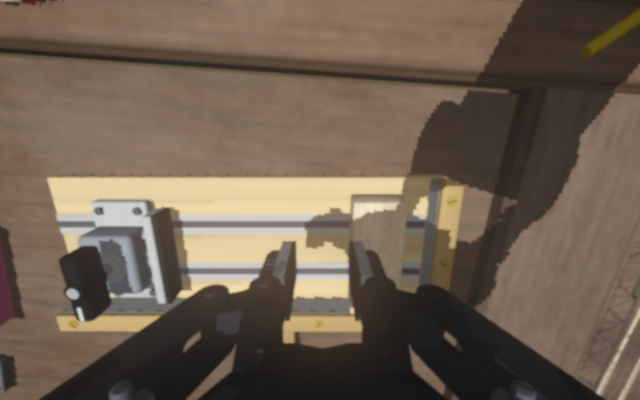

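Request:
send_rows([
  [[-1,2,0,-2,0],[-1,4,0,-5,0],[-1,4.8,0,-8,0],[-1,4.8,0,-10,0],[-1,4.8,0,-10.6,0],[-1,4.8,0.2,-10.6,0],[-1,4.8,0.5,-10.6,0]],
])

```text
time_s: 15.2
ee_pos: [0.5475, 0.0139, 0.0436]
eef_rot: [3.141, -0.0, -3.072]
wrist_force: [0.8, 0.8, -0.2]
finger_gap: -0.0
```

```bash
python3 - <<'E'
from h import *
s=env.read_state();print(s['time_s'],s['ee_pos'],s['eef_rot'],s['finger_gap'],s['wrist_force'])
im,T=shot("wrist","w10"); np.save("T10.npy",T)
rect("wrist","blank1",.043,T)
E
```

```text
15.2 [0.5475256  0.01389411 0.04355114] [ 3.14141483e+00 -4.23899452e-04 -3.07208399e+00] -1.6295342209092422e-05 [ 0.84311826  0.78026732 -0.15392642]
blank1 0.75 px [419. 254.] c [0.5372 0.0568] wh [0.0944 0.0487] long ang 0.069
```

View pics/w10.png

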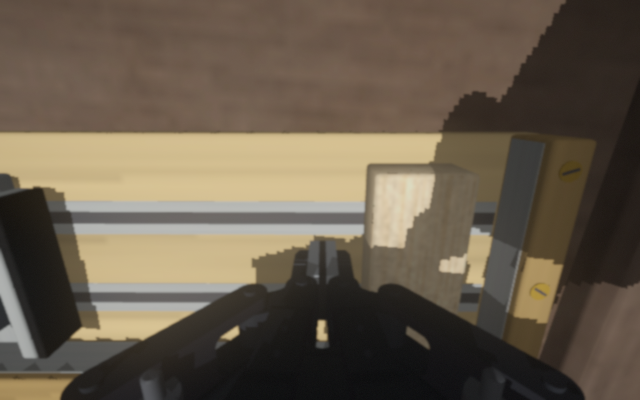

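Request:
send_rows([
  [[-1,-0.03,0.5,0,0],[-1,-0.07,1,0,0],[-1,-0.1,1.5,0,0],[-1,-0.13,2,0,0],[-1,-0.17,2.5,0,0],[-1,-0.2,3,0,0],[-1,-0.2,3,0,0]],
])

```text
time_s: 15.88
ee_pos: [0.5451, 0.0445, 0.0434]
eef_rot: [3.141, -0.0, -3.072]
wrist_force: [-0.4, 0.4, -0.5]
finger_gap: -0.0002
```

```bash
python3 - <<'E'
from h import *
s=env.read_state();print(s['time_s'],s['ee_pos'],s['eef_rot'],s['finger_gap'],s['wrist_force'])
im,T=shot("wrist","w11"); np.save("T11.npy",T)
rect("wrist","blank1",.043,T)
E
```

```text
15.8833 [0.54509696 0.04450349 0.04342082] [ 3.14112920e+00 -3.03377897e-04 -3.07154277e+00] -0.00024526368931133144 [-0.40890071  0.42122997 -0.53875118]
blank1 0.8 px [396. 251.] c [0.5358 0.0804] wh [0.0956 0.0482] long ang 0.07
```

View pics/w11.png

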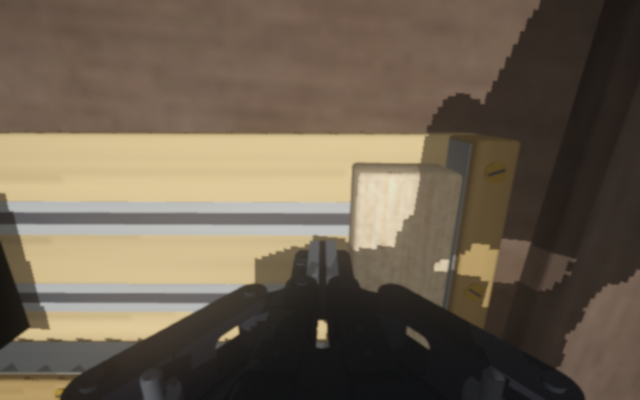

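Request:
send_rows([
  [[-1,0,0.1,0,0],[-1,0,0.2,0,0],[-1,0,0.3,0,0],[-1,0,0.3,0,0]],
])

```text
time_s: 16.32
ee_pos: [0.5453, 0.0464, 0.0434]
eef_rot: [3.142, -0.0, -3.073]
wrist_force: [0.4, -0.8, -0.0]
finger_gap: 0.0001
```

Request:
send_rows([
  [[-1,0,0.1,0,0],[-1,0,0.2,0,0],[-1,0,0.2,0,0]],
])

```text
time_s: 16.57
ee_pos: [0.5455, 0.048, 0.0435]
eef_rot: [-3.141, 0.0, -3.072]
wrist_force: [0.3, -2.8, -0.2]
finger_gap: -0.0002
```

Request:
send_rows([
  [[-1,0,0.1,0,0],[-1,0,0.2,0,0],[-1,0,0.2,0,0]],
])

```text
time_s: 16.82
ee_pos: [0.5455, 0.0482, 0.0436]
eef_rot: [-3.137, -0.0, -3.071]
wrist_force: [-1.3, -11.6, -0.4]
finger_gap: 0.0002
```

Request:
send_rows([
  [[-1,0,-1,0,0],[-1,-0.5,-1.5,2,0],[-1,-3,-0.5,5,0],[-1,-6,2,5,0],[-1,-8,3.3,5,0],[-1,-8.2,3.3,3,0],[-1,-8.2,3.3,0.2,0],[-1,-8.2,3.3,0.2,0]],
])

```text
time_s: 17.48
ee_pos: [0.4593, 0.084, 0.0416]
eef_rot: [3.14, -0.008, -3.072]
wrist_force: [-1.2, 0.6, -0.6]
finger_gap: -0.0001
```

```bash
python3 - <<'E'
from h import *
s=env.read_state();print(s['time_s'],s['ee_pos'],s['eef_rot'],s['finger_gap'],s['wrist_force'])
im,T=shot("wrist","w12"); np.save("T12.npy",T)
E
```

```text
17.4833 [0.45928268 0.08400952 0.04162986] [ 3.13968155 -0.0080834  -3.07222246] -6.711763086699927e-05 [-1.23403394  0.58246995 -0.56692938]
```

View pics/w12.png

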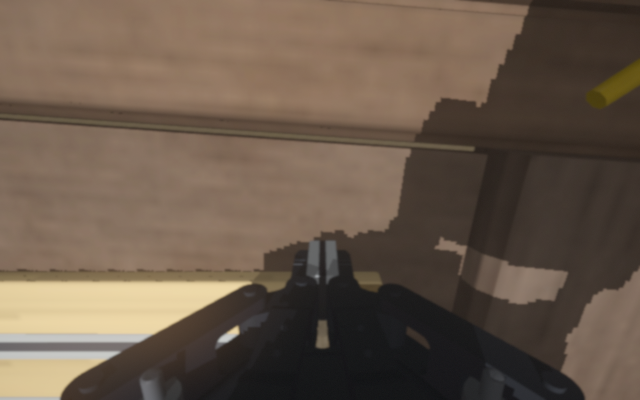

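Request:
send_rows([
  [[-1,0.6,0.04,0.2,0],[-1,1.2,0.08,0.2,0],[-1,1.7,0.1,0.2,0],[-1,2.0,0.1,0.2,0],[-1,2.1,0.1,0.2,0],[-1,2.1,0.1,0.2,0]],
])

```text
time_s: 18.03
ee_pos: [0.4825, 0.0843, 0.0478]
eef_rot: [3.141, -0.007, -3.072]
wrist_force: [-10.8, -1.6, 8.1]
finger_gap: 0.0002
```

Request:
send_rows([
  [[-1,0.1,0,0,0],[-1,0.2,0,0,0],[-1,0.2,0,0,0]],
])

```text
time_s: 18.28
ee_pos: [0.4826, 0.0844, 0.0473]
eef_rot: [3.141, -0.011, -3.072]
wrist_force: [-16.5, -2.0, 11.4]
finger_gap: -0.0005
```

Request:
send_rows([
  [[-1,0.1,0,0,0],[-1,0.2,0,0,0],[-1,0.2,0,0,0]],
])

```text
time_s: 18.53
ee_pos: [0.4827, 0.0844, 0.0468]
eef_rot: [3.141, -0.016, -3.071]
wrist_force: [-22.8, -3.2, 17.9]
finger_gap: 0.0001
```

Request:
send_rows([
  [[-1,-0.5,0,0,0],[-1,-1.5,0,1,0],[-1,-2,0,5,0],[-1,-2,-3,9,0],[-1,0,-6,12,0],[0.5,2,-6,13,0],[0.5,2,-6,13,0],[0.5,2,-6,13,0]],
])

```text
time_s: 19.2
ee_pos: [0.5109, 0.0234, 0.1802]
eef_rot: [-3.14, 0.005, -3.074]
wrist_force: [-0.6, 0.1, -0.4]
finger_gap: 0.036
```

```bash
python3 - <<'E'
from h import *
s=env.read_state();print(s['time_s'],s['ee_pos'],s['eef_rot'],s['finger_gap'],s['wrist_force'])
im,T=shot("wrist","w13"); np.save("T13.npy",T)
cv2.imwrite("pics/w13a.png",cv2.resize(im[150:350,330:530],None,fx=3,fy=3,interpolation=cv2.INTER_CUBIC))
shot("top","t13",(170,150,490,270),2.5)
E
```

```text
19.2 [0.51093622 0.02343799 0.18015395] [-3.14044039  0.0053022  -3.07374955] 0.035957515947575215 [-0.58550404  0.0743282  -0.38030044]
```

View pics/w13.png

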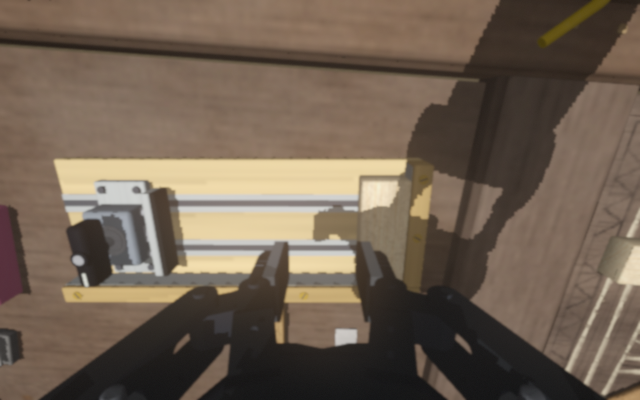

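View pics/w13a.png

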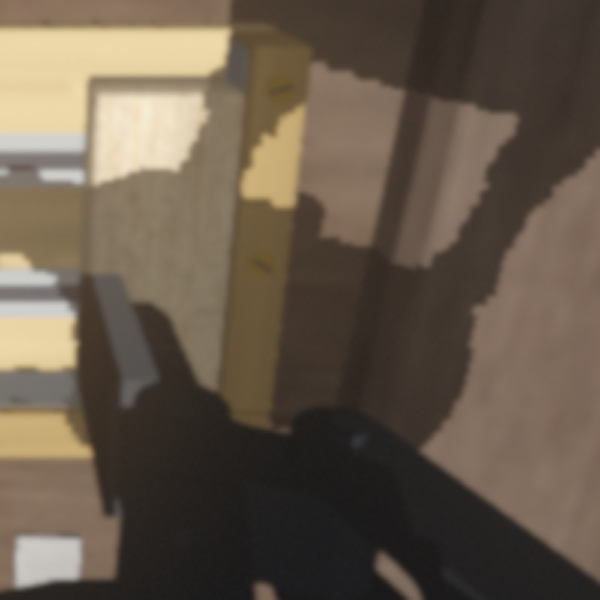

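View pics/t13.png

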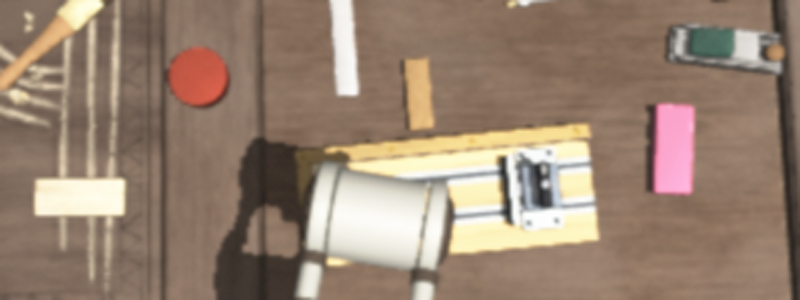

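Request:
send_rows([
  [[0.5,0.7,3.5,0,-0.12],[0.5,1.4,7,0,-0.24],[0.5,2,10.5,0,-0.36],[0.5,2.8,14,0,-0.48],[0.5,3.5,17.5,0,-0.6],[0.5,4,21,0,-0.72],[0.5,4.5,24.5,0,-0.84],[0.5,5,28,0,-0.96]],
])

```text
time_s: 19.97
ee_pos: [0.5565, 0.3066, 0.1757]
eef_rot: [-3.138, -0.001, 2.247]
wrist_force: [0.9, -0.7, 0.9]
finger_gap: 0.0642
```

Request:
send_rows([
  [[0.5,0.2,3,0,-0.12],[0.5,0.4,6,-1,-0.24],[0.5,0.6,9,-2,-0.36],[0.5,0.7,9.4,-3,-0.48],[0.5,0.7,9.4,-4,-0.6],[0.5,0.7,9.4,-4,-0.68],[0.5,0.7,9.4,-4,-0.68]],
])

```text
time_s: 20.55
ee_pos: [0.5628, 0.3985, 0.1344]
eef_rot: [-3.136, 0.002, 1.571]
wrist_force: [1.0, 0.4, -1.3]
finger_gap: 0.0638
```

```bash
python3 - <<'E'
from h import *
s=env.read_state();print(s['time_s'],s['ee_pos'],s['eef_rot'],s['joints'],s['finger_gap'])
im,T=shot("wrist","w14")
rect("wrist","blank1",.028,T)
E
```

```text
20.55 [0.5628254  0.39847772 0.134384  ] [-3.13637835e+00  2.36111036e-03  1.57135702e+00] [4.41279254e-01 5.53876515e-01 1.33627186e+00 9.34524592e-05
 1.25716755e+00 4.40695630e-01] 0.06381194511151504
blank1 0.83 px [332. 198.] c [0.5705 0.4019] wh [0.112  0.0456] long ang 1.551
```

View pics/w14.png

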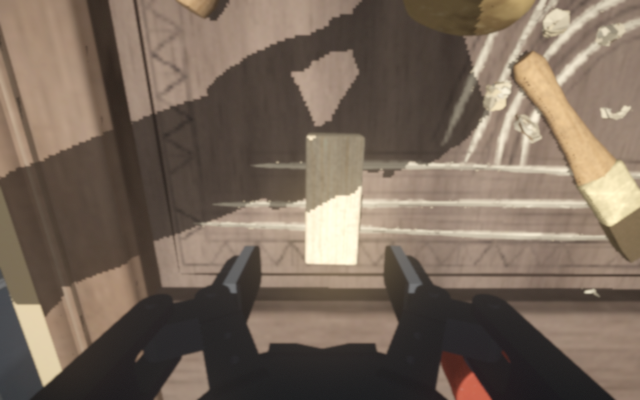

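Request:
send_rows([
  [[0.5,0.7,0.3,-3,-0.018],[0.5,0.7,0.3,-6,-0.018],[0.5,0.7,0.3,-9,-0.018],[0.5,0.7,0.3,-10.4,-0.018],[0.5,0.7,0.3,-10.4,-0.018],[-1,0.7,0.3,-10.4,-0.018],[-1,0.7,0.3,-10.4,-0.018],[-1,0.7,0.3,-10.4,-0.018]],
])

```text
time_s: 21.32
ee_pos: [0.5742, 0.4023, 0.0366]
eef_rot: [3.137, -0.002, 1.554]
wrist_force: [0.9, 0.7, -0.7]
finger_gap: 0.0435
```

Request:
send_rows([
  [[-1,0,0,0,0],[-1,0,0,0,0],[-1,0,0,2,0],[-1,0,0,5,0],[-1,0,0,8,0],[-1,0,0,11,0],[-1,0,0,12,0]],
])

```text
time_s: 21.9
ee_pos: [0.5748, 0.4027, 0.1599]
eef_rot: [3.133, -0.004, 1.554]
wrist_force: [0.3, 1.0, 0.1]
finger_gap: 0.0433
```

```bash
python3 - <<'E'
from h import *
s=env.read_state();print(s['time_s'],s['ee_pos'],s['eef_rot'],s['finger_gap'])
im,T=shot("wrist","w15")
E
```

```text
21.9 [0.57483529 0.40268776 0.15992622] [ 3.13334693 -0.00409614  1.55406092] 0.04332058858998852
```

View pics/w15.png

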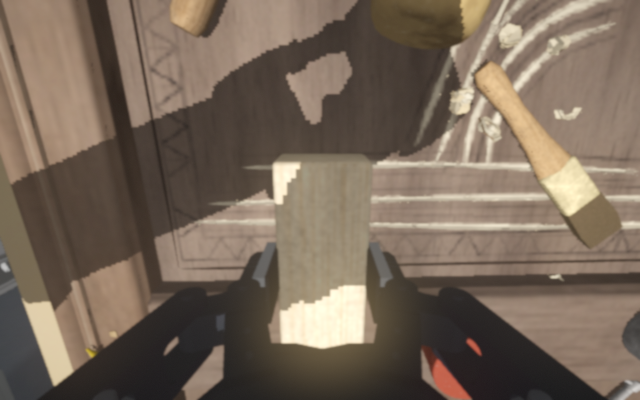

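Request:
send_rows([
  [[-1,-0.3,-3.5,0,0.12],[-1,-0.6,-7,0,0.24],[-1,-0.9,-10.5,0,0.36],[-1,-1.2,-14,0,0.48],[-1,-1.5,-17.5,0,0.6],[-1,-1.8,-21,0,0.72],[-1,-2.1,-24.5,0,0.84],[-1,-2.4,-28,0,0.96]],
])

```text
time_s: 22.62
ee_pos: [0.5468, 0.1198, 0.1515]
eef_rot: [-3.14, -0.002, 2.52]
wrist_force: [0.9, 0.0, -0.7]
finger_gap: 0.0433
```

Request:
send_rows([
  [[-1,-0.3,-3,-1,0.12],[-1,-0.6,-6,-2,0.24],[-1,-0.7,-9,-3,0.36],[-1,-0.7,-10.6,-4,0.48],[-1,-0.7,-10.6,-5,0.6],[-1,-0.7,-10.6,-6,0.695],[-1,-0.7,-10.6,-6,0.695],[-1,-0.7,-10.6,-6,0.695]],
])

```text
time_s: 23.28
ee_pos: [0.5399, 0.0157, 0.0917]
eef_rot: [3.141, -0.004, -3.077]
wrist_force: [0.7, 0.5, -1.3]
finger_gap: 0.0431
```

```bash
python3 - <<'E'
from h import *
s=env.read_state();print(s['time_s'],s['ee_pos'],s['eef_rot'],s['finger_gap'])
im,T=shot("wrist","w16")
E
```

```text
23.2833 [0.53988564 0.01569671 0.09167371] [ 3.14060537 -0.00358313 -3.07718064] 0.043067136549347
```

View pics/w16.png

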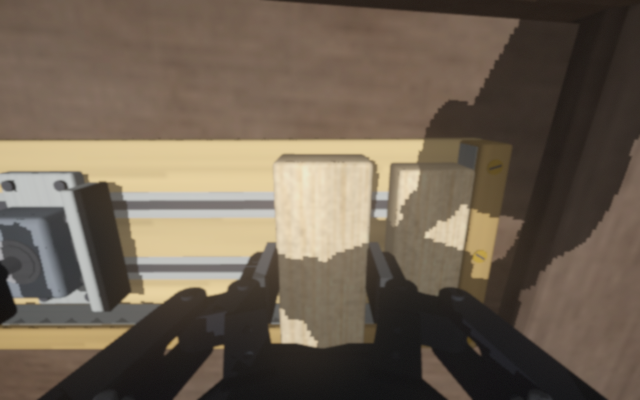

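Request:
send_rows([
  [[-1,0,0,-1,0.004],[-1,0,0,-2,0.004],[-1,0,0,-3,0.004],[-1,0,0,-3.7,0.004],[-1,0,0,-3.8,0.004],[-1,0,0,-3.8,0.004]],
])

```text
time_s: 23.83
ee_pos: [0.5407, 0.0156, 0.0545]
eef_rot: [3.141, -0.002, -3.07]
wrist_force: [0.4, 0.1, -1.0]
finger_gap: 0.0435
```

Request:
send_rows([
  [[-1,0.3,0,0,0],[-1,0.5,0,0,0],[-1,0.7,0,0,0],[-1,0.8,0,0,0],[-1,0.8,0,0,0]],
])

```text
time_s: 24.25
ee_pos: [0.55, 0.0153, 0.0559]
eef_rot: [-3.141, 0.001, -3.07]
wrist_force: [0.6, -0.7, -1.1]
finger_gap: 0.0435
```

Request:
send_rows([
  [[-1,0.2,0,-0.1,0],[-1,0.4,0,-0.1,0],[-1,0.5,0,-0.1,0],[-1,0.5,0,-0.1,0]],
])

```text
time_s: 24.58
ee_pos: [0.5517, 0.0156, 0.0535]
eef_rot: [3.141, -0.007, -3.07]
wrist_force: [-9.6, -0.7, 4.0]
finger_gap: 0.0433
```

Contact with the fence. Release it and look.

Request:
send_rows([
  [[-1,-0.2,0,-0.1,0],[-1,-0.2,0,-0.1,0],[-0.5,-0.2,0,-0.1,0],[0.15,-0.2,0,-0.1,0],[0.15,-0.2,0,-0.1,0],[0.15,-0.2,0,-0.1,0],[0.15,-0.2,0,0,0]],
])

```text
time_s: 25.17
ee_pos: [0.5529, 0.0154, 0.0548]
eef_rot: [-3.141, 0.001, -3.07]
wrist_force: [0.2, -0.5, 0.2]
finger_gap: 0.049
```

Request:
send_rows([
  [[0.15,0,0,1,0],[0.15,0,0,4,0],[0.15,0,0,6,0],[0.15,0,-3,6,0],[-1,0,-5,6,0],[-1,0,-5.5,4,0],[-1,0,-5.5,2,0],[-1,0,-5.5,0,0]],
])

```text
time_s: 25.83
ee_pos: [0.5535, -0.0405, 0.0554]
eef_rot: [-3.141, 0.003, -3.071]
wrist_force: [-0.2, 0.3, -0.1]
finger_gap: 0.0016
```

Request:
send_rows([
  [[-1,0,0,-0.7,0],[-1,0,0,-0.7,0],[-1,0,0,-0.7,0]],
])

```text
time_s: 26.08
ee_pos: [0.5528, -0.0396, 0.0483]
eef_rot: [-3.141, 0.001, -3.07]
wrist_force: [0.2, 0.1, 1.4]
finger_gap: 0.0001
```

```bash
python3 - <<'E'
from h import *
s=env.read_state();print(s['time_s'],s['ee_pos'],s['eef_rot'],s['finger_gap'])
im,T=shot("wrist","w17")
rect("wrist","blank1",.043,T)
E
```

```text
26.0833 [ 0.55279838 -0.03959749  0.04829302] [-3.14135803e+00  5.95621474e-04 -3.07017581e+00] 0.00013116797702567576
blank1 0.88 px [432. 251.] c [0.5443 0.013 ] wh [0.1022 0.051 ] long ang 0.07
blank1 0.84 px [564. 259.] c [0.5462 0.0765] wh [0.1138 0.0627] long ang 0.064
```

View pics/w17.png

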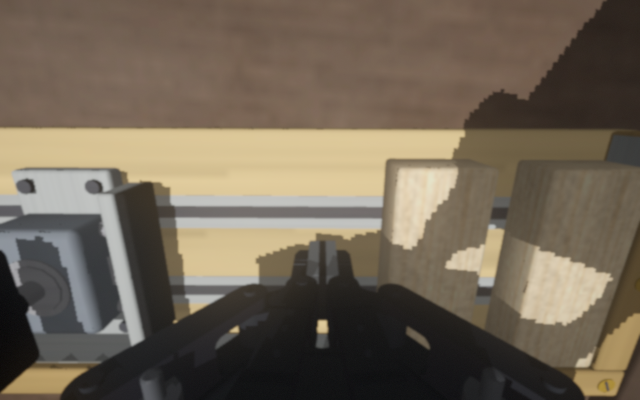

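Request:
send_rows([
  [[-1,-0.05,0.6,-0.2,0],[-1,-0.1,1.2,-0.3,0],[-1,-0.1,1.7,-0.3,0],[-1,-0.15,2.2,-0.3,0],[-1,-0.2,2.7,-0.3,0],[-1,-0.2,3.2,-0.3,0],[-1,-0.25,3.7,-0.3,0],[-1,-0.25,3.8,-0.3,0]],
])

```text
time_s: 26.85
ee_pos: [0.5498, -0.0007, 0.0445]
eef_rot: [3.141, -0.0, -3.07]
wrist_force: [-0.0, -0.3, 0.3]
finger_gap: -0.0001
```

Request:
send_rows([
  [[-1,0,0.1,0,0],[-1,0,0.2,0,0],[-1,0,0.3,0,0],[-1,0,0.3,0,0]],
])

```text
time_s: 27.18
ee_pos: [0.5499, 0.0014, 0.0445]
eef_rot: [3.141, 0.0, -3.071]
wrist_force: [-0.6, -0.3, 0.7]
finger_gap: 0.0002
```

Request:
send_rows([
  [[-1,0,0.1,0,0],[-1,0,0.2,0,0],[-1,0,0.2,0,0]],
])

```text
time_s: 27.43
ee_pos: [0.5498, 0.0032, 0.0445]
eef_rot: [-3.141, -0.0, -3.07]
wrist_force: [0.1, -2.2, 0.6]
finger_gap: 0.0001
```

Request:
send_rows([
  [[-1,0,0.1,0,0],[-1,0,0.1,0,0]],
])

```text
time_s: 27.6
ee_pos: [0.5499, 0.0033, 0.0445]
eef_rot: [-3.139, -0.0, -3.07]
wrist_force: [-1.2, -6.2, 0.5]
finger_gap: 0.0
```

Request:
send_rows([
  [[-1,0,-1,0,0],[-1,-0.5,-1.5,2,0],[-1,-3,-0.5,5,0],[-1,-6,2,5,0],[-1,-8.2,3.4,5,0],[-1,-8.2,3.4,3,0],[-1,-8.2,3.4,0.3,0],[-1,-8.2,3.4,0.3,0]],
])

```text
time_s: 28.27
ee_pos: [0.4639, 0.0392, 0.0437]
eef_rot: [3.139, -0.008, -3.07]
wrist_force: [0.1, 0.5, -1.0]
finger_gap: 0.0
```

Request:
send_rows([
  [[-1,0.6,0.04,0,0],[-1,1.2,0.08,0,0],[-1,1.5,0.1,0,0],[-1,1.7,0.1,0,0],[-1,1.7,0.1,0,0]],
])

```text
time_s: 28.68
ee_pos: [0.4854, 0.0391, 0.0484]
eef_rot: [-3.141, -0.001, -3.07]
wrist_force: [-2.4, -0.3, 2.9]
finger_gap: 0.0002
```

Request:
send_rows([
  [[-1,0.1,0,-0.1,0],[-1,0.2,0,-0.1,0],[-1,0.2,0,-0.1,0]],
])

```text
time_s: 28.93
ee_pos: [0.4855, 0.0393, 0.0466]
eef_rot: [3.141, -0.004, -3.07]
wrist_force: [-7.7, -0.6, 5.3]
finger_gap: 0.0004
```

Request:
send_rows([
  [[-1,-1,0,0,0],[-1,-2,0,1,0],[-1,-2,-4,5,0],[-1,-2,-8,9,0],[-1,1,-12,12,0],[0,3,-15,13,0],[0,3,-15,13,0],[0,3,-15,13,0]],
])

```text
time_s: 29.6
ee_pos: [0.5224, -0.117, 0.1827]
eef_rot: [-3.134, 0.012, -3.074]
wrist_force: [0.3, -0.6, 1.6]
finger_gap: 0.0359
```

```bash
python3 - <<'E'
from h import *
s=env.read_state();print(s['time_s'],s['ee_pos'],s['eef_rot'],s['finger_gap'])
im,T=shot("wrist","w18");np.save("T18.npy",T)
rect("wrist","blank1",.043,T)
print(models.pinpoint("wrist","knob_grip"),models.pinpoint("wrist","pad"))
cv2.imwrite("pics/w18a.png",cv2.resize(im[130:340,200:560],None,fx=2.2,fy=2.2,interpolation=cv2.INTER_CUBIC))
E
```

```text
29.6 [ 0.52238982 -0.11699057  0.18269474] [-3.13355247  0.01198396 -3.07444114] 0.035871162604746334
blank1 0.9 px [533. 228.] c [0.5455 0.0822] wh [0.1156 0.0529] long ang 0.099
blank1 0.73 px [114. 249.] c [ 0.5964 -0.3188] wh [0.0577 0.1158] long ang -0.077
blank1 0.62 px [480. 227.] c [0.5489 0.0347] wh [0.1144 0.0564] long ang 0.068
[] [{'point': [469.5, 219.1], 'conf': 0.57}]
```

View pics/w18.png

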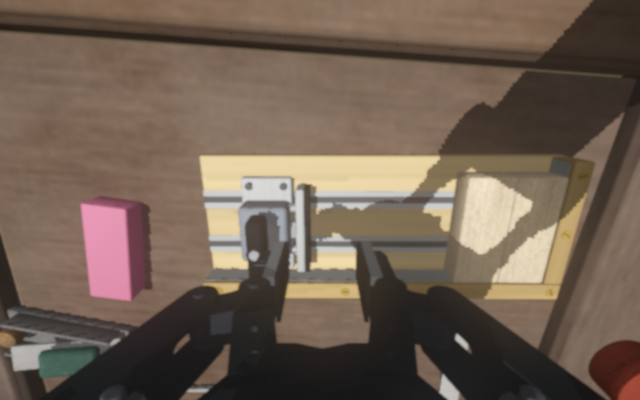

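View pics/w18a.png

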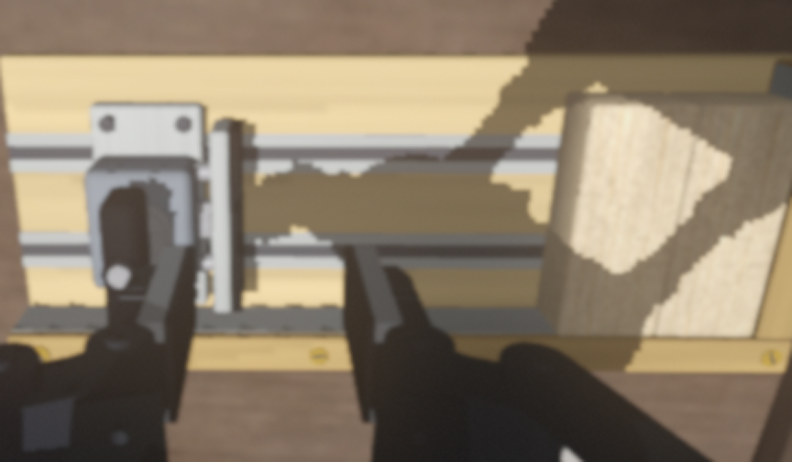

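```bash
python3 - <<'E'
from h import *
T5=np.load("T5.npy");T18=np.load("T18.npy")
c,s=np.cos(.068),np.sin(.068);R=np.array([[c,-s],[s,c]])
def jig(P): return (P[:,:2]-[.602,.113])@R
q=lambda a:[200+a[0]/2.2,130+a[1]/2.2]
print("pad",jig(ray("wrist",[q((240,125)),q((238,308))],.043,T18)))
q=lambda a:[80+a[0]/3.4,90+a[1]/3.4]
P=ray("wrist",[q((205,365)),q((172,378))],.085,T5);print("knob",P,jig(P))
P=ray("wrist",[q((160,255)),q((203,478)),],.085,T5);print("bar ends",P,jig(P))
P=ray("wrist",[q((445,165)),q((475,460))],.043,T5);print("pad w5",jig(P))
print(jig(np.array([[.5451,-.171]])))
E
```

```text
pad [[-0.10150169 -0.23647942]
 [-0.01446443 -0.23865961]]
knob [[ 0.56316085 -0.16520801  0.085     ]
 [ 0.56672948 -0.17308882  0.085     ]] [[-0.05765296 -0.27492602]
 [-0.05462806 -0.28303109]]
bar ends [[ 0.53832834 -0.17199546  0.085     ]
 [ 0.59116333 -0.16905617  0.085     ]] [[-0.08288926 -0.28001047]
 [-0.02997667 -0.28066798]]
pad w5 [[-0.09808032 -0.23076105]
 [-0.01717634 -0.2320505 ]]
[[-0.07606562 -0.27947743]]
```

Request:
send_rows([
  [[0.1,1.5,-2,0,0],[0.1,3,-4,-2,0],[0.1,4.4,-5.1,-4,0],[0.1,4.4,-5.1,-4.5,0],[0.1,4.4,-5.1,-4.5,0],[0.1,4.4,-5.1,-4.5,0]],
])

```text
time_s: 30.3
ee_pos: [0.5598, -0.16, 0.1307]
eef_rot: [3.14, -0.002, -3.069]
wrist_force: [-0.2, -0.5, 0.4]
finger_gap: 0.0471
```

```bash
python3 - <<'E'
from h import *
s=env.read_state();print(s['time_s'],s['ee_pos'],s['eef_rot'],s['finger_gap'])
im,T=shot("wrist","w19");np.save("T19.npy",T)
rect("wrist","knob_grip",.083,T,.1)
E
```

```text
30.3 [ 0.55984708 -0.15996879  0.13069528] [ 3.13997880e+00 -2.14926882e-03 -3.06916561e+00] 0.047075359265430584
knob_grip 0.6 px [305. 238.] c [ 0.5633 -0.17  ] wh [0.0619 0.0154] long ang 0.068
```

View pics/w19.png

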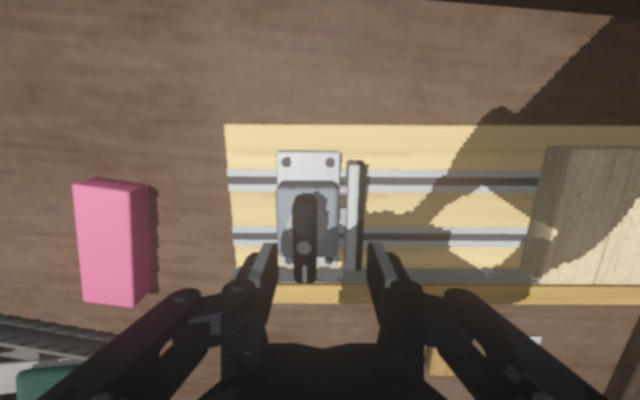

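Request:
send_rows([
  [[0.1,0.4,-1,-1,-0.005],[0.1,0.4,-1,-2.5,-0.005],[0.1,0.4,-1,-4,-0.005],[0.1,0.4,-1,-4.6,-0.005],[0.1,0.4,-1,-4.6,-0.005]],
])

```text
time_s: 30.82
ee_pos: [0.5639, -0.1706, 0.0847]
eef_rot: [3.14, -0.002, -3.075]
wrist_force: [0.4, 0.9, -0.0]
finger_gap: 0.047
```

```bash
python3 - <<'E'
from h import *
s=env.read_state();print(s['time_s'],s['ee_pos'],s['eef_rot'],s['finger_gap'],s['wrist_force'])
im,T=shot("wrist","w20")
E
```

```text
30.8167 [ 0.56387957 -0.17061427  0.084697  ] [ 3.14036466e+00 -1.87882660e-03 -3.07481707e+00] 0.04696896552381324 [ 0.40361293  0.92503373 -0.0383256 ]
```

View pics/w20.png

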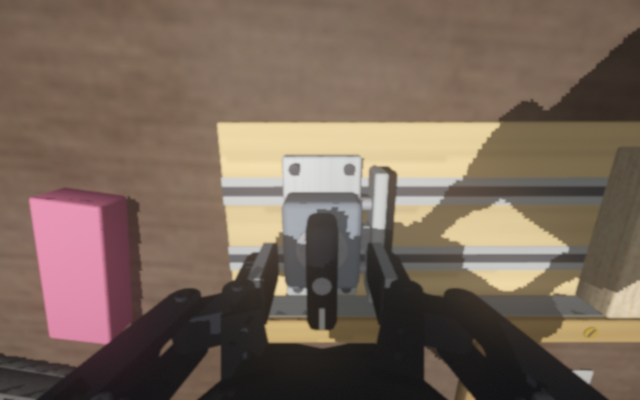

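Request:
send_rows([
  [[-1,0,0,0,0],[-1,0,0,0,0],[-1,0,0,0,0],[-1,0,0,0,0],[-1,0,0,0,0]],
], grip_force=50)

```text
time_s: 31.28
ee_pos: [0.5656, -0.1712, 0.087]
eef_rot: [3.141, 0.002, -3.075]
wrist_force: [-1.0, 3.4, 6.7]
finger_gap: 0.0137
```

```bash
python3 - <<'E'
from h import *
s=env.read_state();print(s['time_s'],s['ee_pos'],s['eef_rot'],s['finger_gap'],s['wrist_force'],s['torque'])
im,T=shot("wrist","w21")
E
```

```text
31.2833 [ 0.56560727 -0.17121405  0.08703597] [ 3.14140701e+00  1.57575950e-03 -3.07529004e+00] 0.013699310079018617 [-0.95507399  3.4337871   6.68142605] [ 0.5565588   0.26335634 -0.0386046 ]
```

View pics/w21.png

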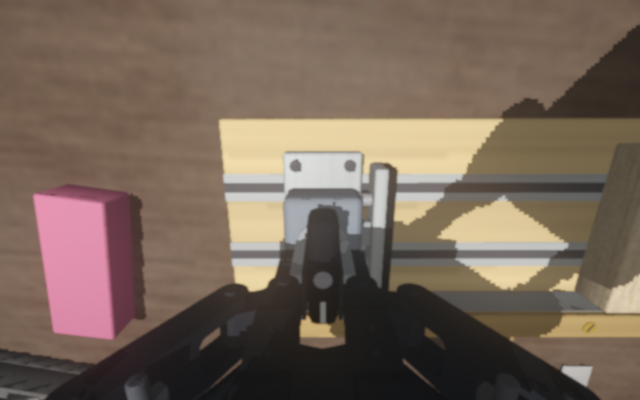

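```bash
python3 - <<'E'
from h import *
T=camT("wrist")
im=cv2.imread("pics/w21.png")
cv2.imwrite("pics/w21a.png",cv2.resize(im[150:350,260:420],None,fx=4,fy=3,interpolation=cv2.INTER_CUBIC))
P=ray("wrist",[[322,208],[322,325],[323,281]],.087,T);print(P,env.read_state()['ee_pos'])
E
```

```text
[[ 0.5309359  -0.1730616   0.087     ]
 [ 0.59263016 -0.16896824  0.087     ]
 [ 0.56743683 -0.17016366  0.087     ]] [ 0.56562204 -0.17124042  0.08707593]
```

View pics/w21a.png

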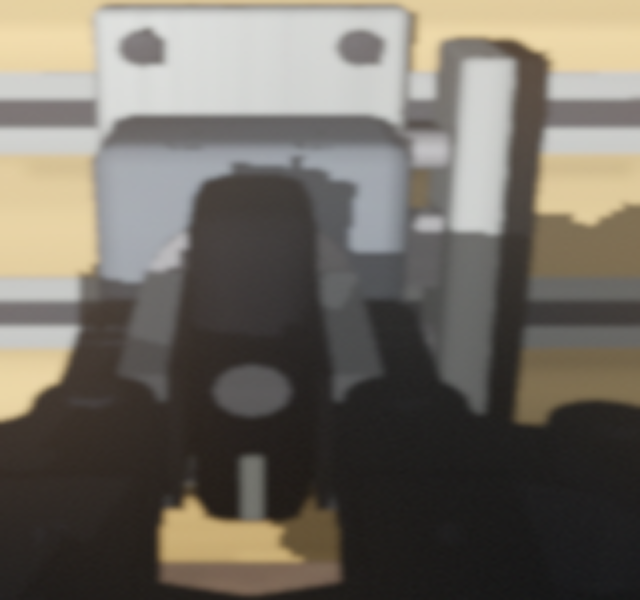

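Request:
send_rows([
  [[-1,-0.03,0.5,0,0],[-1,-0.1,1.5,0,0],[-1,-0.2,3,0,0],[-1,-0.3,4.5,0,0],[-1,-0.4,6,0,0],[-1,-0.5,7.5,0,0],[-1,-0.6,8.5,0,0],[-1,-0.6,9,0,0]],
])

```text
time_s: 32.0
ee_pos: [0.5599, -0.0847, 0.0871]
eef_rot: [-3.133, 0.002, -3.074]
wrist_force: [-2.1, -14.6, 1.3]
finger_gap: 0.014
```

```bash
python3 - <<'E'
from h import *
s=env.read_state();print(s['time_s'],s['ee_pos'],s['eef_rot'],s['finger_gap'],s['wrist_force'],s['torque'])
im,T=shot("wrist","w22");np.save("T22.npy",T)
E
```

```text
32.0 [ 0.55989284 -0.08469581  0.08712077] [-3.13322227e+00  2.37931989e-03 -3.07376644e+00] 0.01401269400430692 [ -2.10170742 -14.62175581   1.32003988] [-2.58465713  0.39239102 -0.01709682]
```

View pics/w22.png

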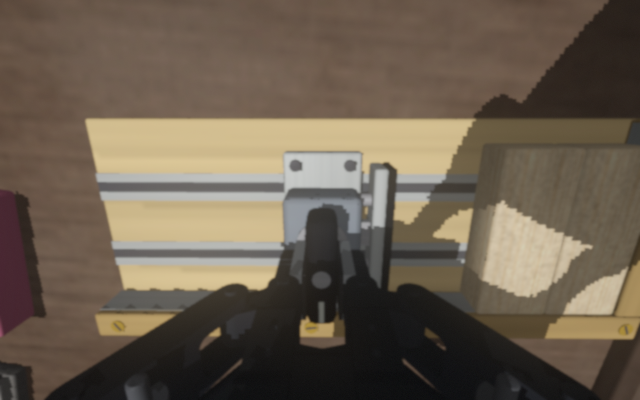

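```bash
python3 - <<'E'
from h import *
T=np.load("T22.npy");im=cv2.imread("pics/w22.png")
cv2.imwrite("pics/w22a.png",cv2.resize(im[130:320,350:510],None,fx=4,fy=3,interpolation=cv2.INTER_CUBIC))
c,s=np.cos(.068),np.sin(.068);R=np.array([[c,-s],[s,c]])
jig=lambda P:(P[:,:2]-[.602,.113])@R
print(jig(ray("wrist",[[396,168],[391,285],[484,145],[474,312]],.043,T)))
E
```

```text
[[-0.09940732 -0.15198949]
 [-0.02254826 -0.1494902 ]
 [-0.11243004 -0.1040752 ]
 [-0.0020593  -0.09270132]]
```

View pics/w22a.png

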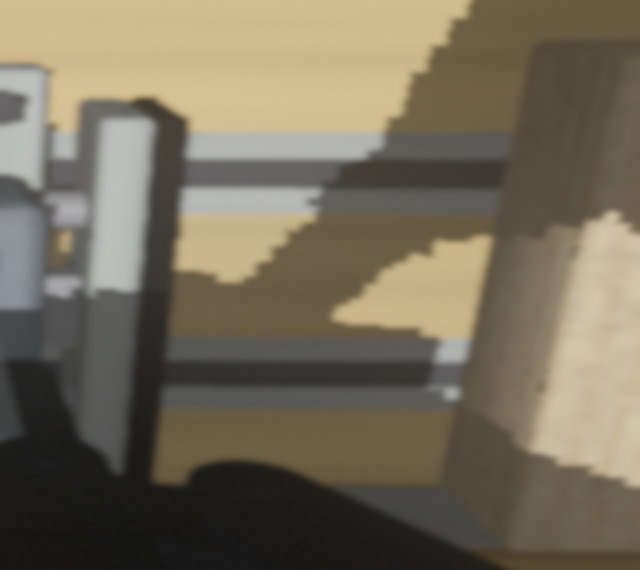

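Request:
send_rows([
  [[-1,-0.05,0.8,0,0],[-1,-0.1,1.6,0,0],[-1,-0.15,2.4,0,0],[-1,-0.2,3.2,0,0],[-1,-0.25,4,0,0],[-1,-0.3,4.6,0,0],[-1,-0.33,4.9,0,0],[-1,-0.33,4.9,0,0]],
])

```text
time_s: 32.72
ee_pos: [0.5566, -0.0357, 0.0871]
eef_rot: [-3.134, 0.002, -3.074]
wrist_force: [-2.3, -10.3, 3.0]
finger_gap: 0.0139
```

```bash
python3 - <<'E'
from h import *
s=env.read_state();print(s['time_s'],s['ee_pos'],s['eef_rot'],s['finger_gap'],s['wrist_force'],s['torque'])
im,T=shot("wrist","w23");np.save("T23.npy",T)
cv2.imwrite("pics/w23a.png",cv2.resize(im[130:340,280:520],None,fx=3.2,fy=2.8,interpolation=cv2.INTER_CUBIC))
E
```

```text
32.7167 [ 0.55658609 -0.03568598  0.0870882 ] [-3.13444365e+00  1.97372490e-03 -3.07410337e+00] 0.013946613537884837 [ -2.31413837 -10.28168719   2.99400435] [-1.96018389  0.35190535  0.01538508]
```

View pics/w23a.png

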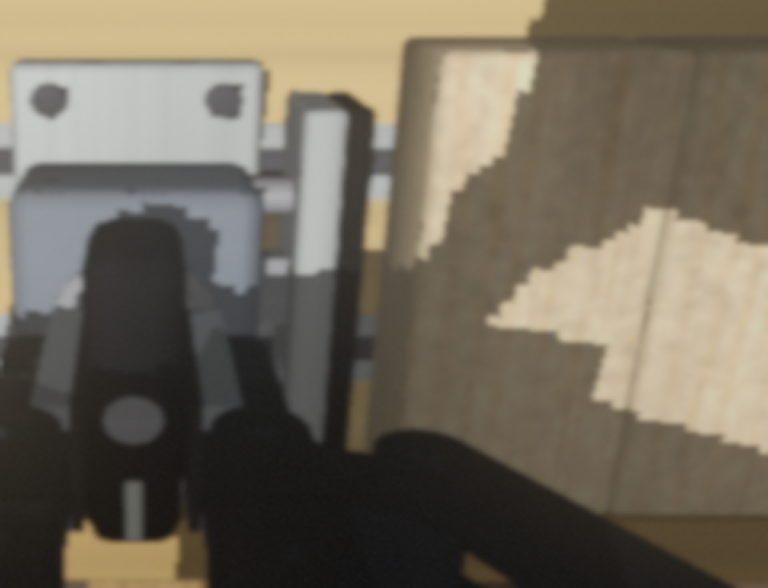

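Request:
send_rows([
  [[-1,-0.02,0.2,0,0],[-1,-0.03,0.4,0,0],[-1,-0.03,0.4,0,0],[-1,-0.03,0.3,0,-0.05],[-1,-0.03,0.3,0,-0.1],[-1,-0.03,0.3,0,-0.15],[-1,-0.03,0.3,0,-0.2],[-1,-0.03,0.3,0,-0.2]],
])

```text
time_s: 33.43
ee_pos: [0.5563, -0.0325, 0.0871]
eef_rot: [-3.136, 0.003, 3.006]
wrist_force: [-1.7, -10.2, 3.6]
finger_gap: 0.0138
```

```bash
cat > st.py <<'E'
from h import *
import sys
s=env.read_state();print(s['time_s'],np.round(s['ee_pos'],4),np.round(s['eef_rot'],3),round(s['finger_gap'],4),np.round(s['wrist_force'],1),np.round(s['torque'],3),np.round(s['effort'][5],3))
if len(sys.argv)>1:
    im,T=shot("wrist",sys.argv[1]);np.save("T.npy",T)
    cv2.imwrite(f"pics/{sys.argv[1]}a.png",cv2.resize(im[130:340,280:520],None,fx=3.2,fy=2.8,interpolation=cv2.INTER_CUBIC))
E
python3 st.py w24
```

```text
33.4333 [ 0.5563 -0.0325  0.0871] [-3.136e+00  3.000e-03  3.006e+00] 0.0138 [ -1.7 -10.2   3.6] [-1.656  0.385 -0.016] 0.523
```

View pics/w24a.png

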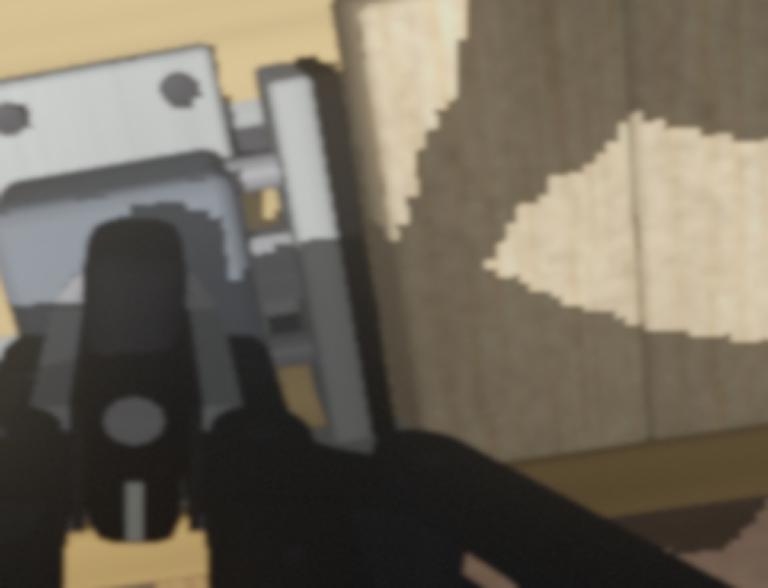

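Request:
send_rows([
  [[-1,0,0,0,-0.05],[-1,0,0,0,-0.1],[-1,0,0,0,-0.15],[-1,0,0,0,-0.15]],
])

```text
time_s: 33.82
ee_pos: [0.5563, -0.0325, 0.0871]
eef_rot: [-3.137, 0.004, 2.856]
wrist_force: [-2.2, -9.0, 3.6]
finger_gap: 0.0145
```

```bash
python3 st.py
```

```text
33.8167 [ 0.5563 -0.0325  0.0871] [-3.137  0.004  2.856] 0.0145 [-2.2 -9.   3.6] [-1.654  0.363  0.052] 0.523
```

Request:
send_rows([
  [[-1,0,0,0,-0.05],[-1,0,0,0,-0.1],[-1,0,0,0,-0.1]],
])

```text
time_s: 34.07
ee_pos: [0.5563, -0.0325, 0.0871]
eef_rot: [-3.137, 0.004, 2.757]
wrist_force: [-1.8, -9.6, 4.0]
finger_gap: 0.0139
```

```bash
python3 st.py w25
```

```text
34.0667 [ 0.5563 -0.0325  0.0871] [-3.137  0.004  2.757] 0.0139 [-1.8 -9.6  4. ] [-1.651  0.437  0.135] 0.52
```

View pics/w25a.png

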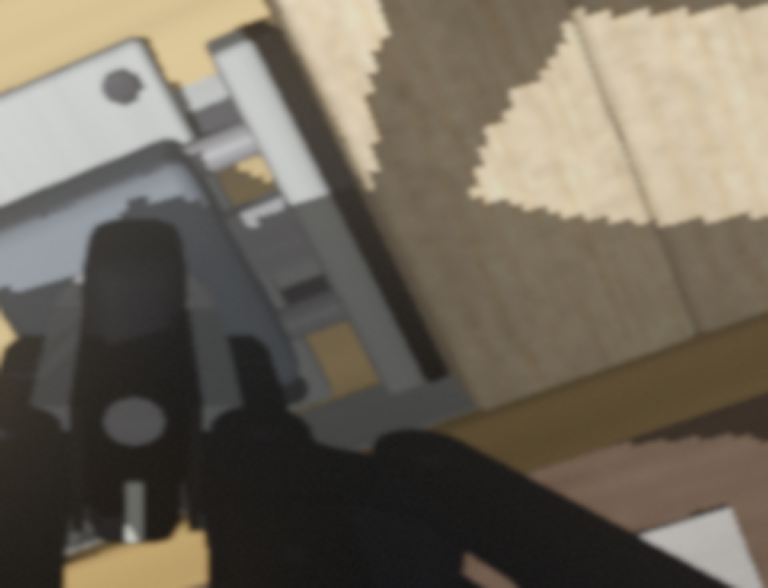

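Request:
send_rows([
  [[-1,0,0,0,-0.03],[-1,0,0,0,-0.05],[-1,0,0,0,-0.05]],
])

```text
time_s: 34.37
ee_pos: [0.5563, -0.0325, 0.0871]
eef_rot: [-3.137, 0.005, 2.708]
wrist_force: [-2.3, -9.1, 3.2]
finger_gap: 0.0143
```

```bash
python3 st.py
```

```text
34.3667 [ 0.5563 -0.0325  0.0871] [-3.137  0.005  2.708] 0.0143 [-2.3 -9.1  3.2] [-1.622  0.357  0.032] 0.268
```

Request:
send_rows([
  [[-1,0,0,0,-0.03],[-1,0,0,0,-0.05],[-1,0,0,0,-0.05]],
])

```text
time_s: 34.62
ee_pos: [0.5563, -0.0325, 0.0871]
eef_rot: [-3.138, 0.005, 2.658]
wrist_force: [-2.0, -9.1, 2.5]
finger_gap: 0.0141
```

```bash
python3 st.py
```

```text
34.6167 [ 0.5563 -0.0325  0.0871] [-3.138  0.005  2.658] 0.0141 [-2.  -9.1  2.5] [-1.651  0.397  0.125] 0.268
```

Request:
send_rows([
  [[-1,0,0,0,-0.03],[-1,0,0,0,-0.05],[-1,0,0,0,-0.05]],
])

```text
time_s: 34.87
ee_pos: [0.5563, -0.0325, 0.0871]
eef_rot: [-3.138, 0.005, 2.608]
wrist_force: [-2.0, -9.0, 3.3]
finger_gap: 0.0138
```

```bash
python3 st.py
```

```text
34.8667 [ 0.5563 -0.0325  0.0871] [-3.138  0.005  2.608] 0.0138 [-2.  -9.   3.3] [-1.656  0.329  0.081] 0.279
```

```bash
cat > tq.py <<'E'
from h import *
import sys
n=int(sys.argv[1]) if len(sys.argv)>1 else 12
a=[];e=[];f=[]
for i in range(n):
    imaging.camera("wrist");s=env.read_state();a.append(s['torque']);e.append(s['effort'][5]);f.append(s['wrist_force'])
a=np.array(a);print(round(s['time_s'],2),"yaw",round(s['eef_rot'][2],3),"tq",np.round(a.mean(0),3),"se",np.round(a.std(0)/n**.5,3)[2],"eff",np.round(np.mean(e),3),"F",np.round(np.mean(f,0),2),np.round(s['ee_pos'],4))
E
python3 tq.py 15; python3 st.py w26
```

```text
35.62 yaw 2.609 tq [-1.67   0.395  0.073] se 0.006 eff 0.084 F [-1.82 -9.25  3.4 ] [ 0.5563 -0.0325  0.0871]
35.6167 [ 0.5563 -0.0325  0.0871] [-3.138  0.005  2.609] 0.0141 [-2.6 -9.5  2.6] [-1.675  0.386  0.042] 0.079
```

View pics/w26a.png

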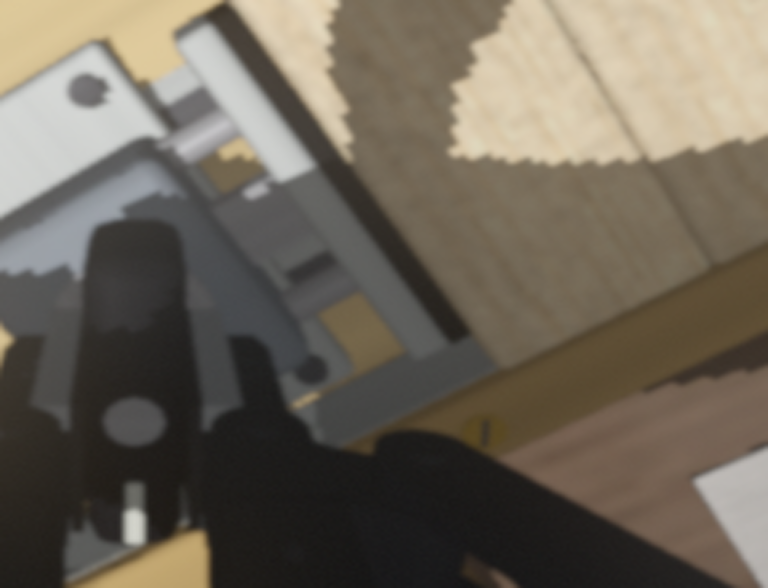

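Request:
send_rows([
  [[-1,0,0,0,-0.04],[-1,0,0,0,-0.08],[-1,0,0,0,-0.08]],
])

```text
time_s: 35.92
ee_pos: [0.5563, -0.0324, 0.0871]
eef_rot: [-3.138, 0.005, 2.527]
wrist_force: [-1.5, -9.2, 4.1]
finger_gap: 0.0142
```

```bash
python3 tq.py 12
```

```text
36.52 yaw 2.529 tq [-1.664  0.397  0.092] se 0.008 eff 0.107 F [-1.87 -9.36  3.72] [ 0.5563 -0.0325  0.0871]
```

Request:
send_rows([
  [[-1,0,0,0,-0.04],[-1,0,0,0,-0.08],[-1,0,0,0,-0.08]],
])

```text
time_s: 36.77
ee_pos: [0.5563, -0.0325, 0.0871]
eef_rot: [-3.139, 0.005, 2.447]
wrist_force: [-1.4, -9.7, 3.8]
finger_gap: 0.014
```

```bash
python3 tq.py 12
```

```text
37.37 yaw 2.449 tq [-1.655  0.412  0.11 ] se 0.008 eff 0.125 F [-1.81 -9.31  3.63] [ 0.5563 -0.0325  0.0871]
```

Request:
send_rows([
  [[-1,0,0,0,-0.04],[-1,0,0,0,-0.08],[-1,0,0,0,-0.08]],
])

```text
time_s: 37.62
ee_pos: [0.5562, -0.0324, 0.0871]
eef_rot: [-3.139, 0.006, 2.367]
wrist_force: [-1.7, -9.0, 3.9]
finger_gap: 0.0143
```

```bash
python3 tq.py 8
```

```text
38.02 yaw 2.369 tq [-1.634  0.421  0.119] se 0.008 eff 0.148 F [-1.71 -9.    3.94] [ 0.5563 -0.0324  0.0871]
```

Request:
send_rows([
  [[-1,0,0,0,-0.04],[-1,0,0,0,-0.08],[-1,0,0,0,-0.08]],
])

```text
time_s: 38.27
ee_pos: [0.5562, -0.0324, 0.0871]
eef_rot: [-3.139, 0.006, 2.287]
wrist_force: [-2.6, -8.4, 3.9]
finger_gap: 0.014
```

```bash
python3 tq.py 8;  python3 st.py w27
```

```text
38.67 yaw 2.289 tq [-1.624  0.428  0.143] se 0.004 eff 0.163 F [-1.78 -9.24  3.86] [ 0.5563 -0.0324  0.0871]
38.6667 [ 0.5563 -0.0324  0.0871] [-3.139  0.006  2.289] 0.014 [-1.4 -9.7  4.9] [-1.651  0.428  0.164] 0.144
```

View pics/w27a.png

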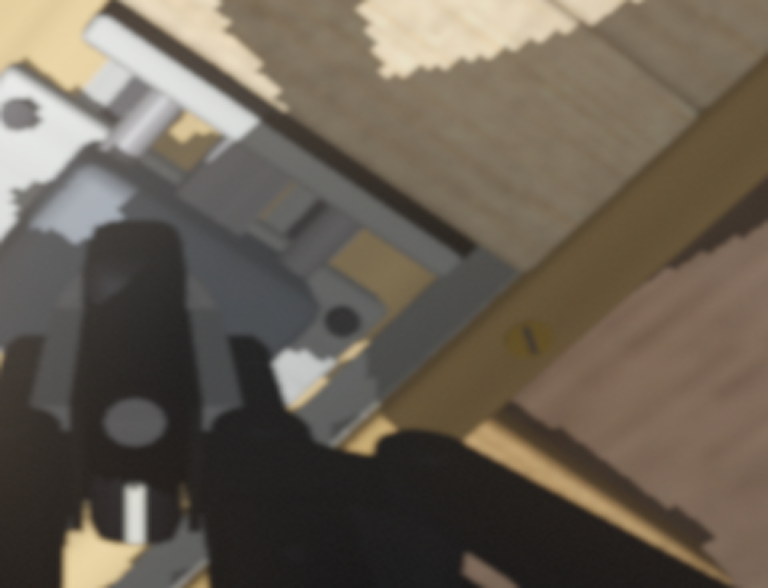

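Request:
send_rows([
  [[-1,0,0,0,-0.03],[-1,0,0,0,-0.06],[-1,0,0,0,-0.06]],
])

```text
time_s: 38.97
ee_pos: [0.5562, -0.0324, 0.0871]
eef_rot: [-3.14, 0.006, 2.228]
wrist_force: [-3.1, -9.4, 4.3]
finger_gap: 0.0137
```

```bash
python3 tq.py 10
```

```text
39.47 yaw 2.229 tq [-1.628  0.424  0.13 ] se 0.007 eff 0.169 F [-1.65 -8.98  3.66] [ 0.5563 -0.0324  0.0871]
```

Request:
send_rows([
  [[-1,0,0,0,-0.03],[-1,0,0,0,-0.06],[-1,0,0,0,-0.06]],
])

```text
time_s: 39.72
ee_pos: [0.5563, -0.0324, 0.0871]
eef_rot: [-3.14, 0.006, 2.168]
wrist_force: [-1.7, -8.5, 2.7]
finger_gap: 0.0139
```

```bash
python3 tq.py 10
```

```text
40.22 yaw 2.169 tq [-1.629  0.427  0.159] se 0.011 eff 0.164 F [-1.53 -9.14  3.63] [ 0.5563 -0.0324  0.0871]
```

Request:
send_rows([
  [[-1,0,0,0,-0.03],[-1,0,0,0,-0.06],[-1,0,0,0,-0.06]],
])

```text
time_s: 40.47
ee_pos: [0.5563, -0.0324, 0.0871]
eef_rot: [-3.141, 0.006, 2.107]
wrist_force: [-2.0, -10.0, 3.2]
finger_gap: 0.0139
```

```bash
python3 tq.py 10
```

```text
40.97 yaw 2.109 tq [-1.619  0.456  0.12 ] se 0.01 eff 0.137 F [-2.03 -9.22  3.76] [ 0.5562 -0.0324  0.0871]
```

Request:
send_rows([
  [[-1,0,0,0,-0.02],[-1,0,0,0,-0.04],[-1,0,0,0,-0.04]],
])

```text
time_s: 41.22
ee_pos: [0.5562, -0.0324, 0.0871]
eef_rot: [-3.141, 0.006, 2.068]
wrist_force: [-1.7, -8.5, 3.7]
finger_gap: 0.014
```

```bash
python3 tq.py 10
```

```text
41.72 yaw 2.069 tq [-1.624  0.451  0.11 ] se 0.009 eff 0.115 F [-2.07 -9.17  3.9 ] [ 0.5562 -0.0324  0.0871]
```

Request:
send_rows([
  [[-1,0,0,0,-0.02],[-1,0,0,0,-0.04],[-1,0,0,0,-0.04]],
])

```text
time_s: 41.97
ee_pos: [0.5562, -0.0324, 0.0871]
eef_rot: [-3.141, 0.006, 2.028]
wrist_force: [-2.4, -8.7, 3.6]
finger_gap: 0.0141
```

```bash
python3 tq.py 10;python3 st.py w28
```

```text
42.47 yaw 2.029 tq [-1.621  0.445  0.071] se 0.009 eff 0.08 F [-1.64 -9.05  3.87] [ 0.5563 -0.0324  0.0871]
42.4667 [ 0.5563 -0.0324  0.0871] [-3.141  0.006  2.029] 0.014 [-1.7 -9.6  4.3] [-1.655  0.457  0.062] 0.073
```

View pics/w28a.png

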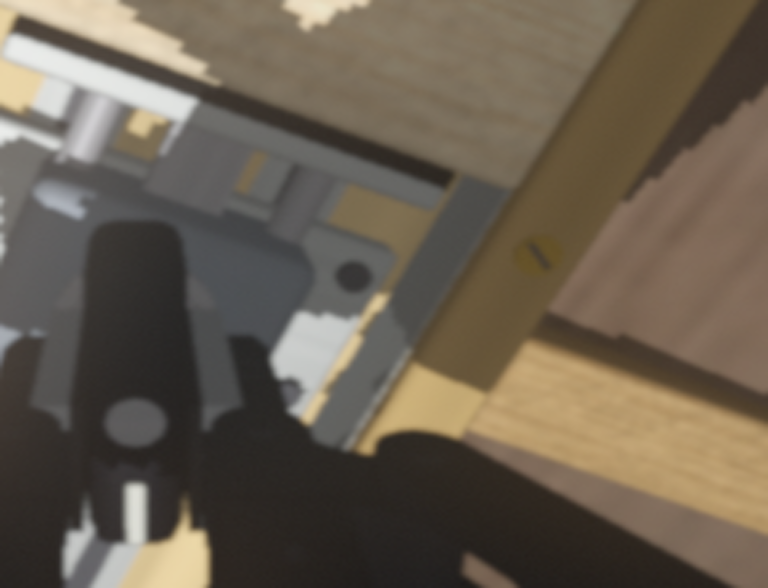

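Request:
send_rows([
  [[-1,0,0,0,-0.02],[-1,0,0,0,-0.04],[-1,0,0,0,-0.04]],
])

```text
time_s: 42.77
ee_pos: [0.5562, -0.0324, 0.0871]
eef_rot: [-3.141, 0.006, 1.988]
wrist_force: [-2.2, -9.1, 3.6]
finger_gap: 0.0141
```

```bash
python3 tq.py 10
```

```text
43.27 yaw 1.988 tq [-1.618  0.438  0.038] se 0.012 eff 0.055 F [-1.99 -9.05  3.7 ] [ 0.5563 -0.0324  0.0871]
```

Request:
send_rows([
  [[-1,0,0,0,-0.02],[-1,0,0,0,-0.04],[-1,0,0,0,-0.04]],
])

```text
time_s: 43.52
ee_pos: [0.5563, -0.0324, 0.0871]
eef_rot: [-3.142, 0.006, 1.948]
wrist_force: [-2.5, -10.2, 3.6]
finger_gap: 0.0143
```

```bash
python3 tq.py 10
```

```text
44.02 yaw 1.948 tq [-1.613  0.458  0.023] se 0.013 eff 0.045 F [-2.09 -9.14  3.77] [ 0.5562 -0.0324  0.0871]
```

Request:
send_rows([
  [[-1,0,0,0,-0.02],[-1,0,0,0,-0.04],[-1,0,0,0,-0.04]],
])

```text
time_s: 44.27
ee_pos: [0.5562, -0.0324, 0.0871]
eef_rot: [3.141, 0.006, 1.908]
wrist_force: [-2.0, -9.1, 4.5]
finger_gap: 0.0135
```

```bash
python3 tq.py 10
```

```text
44.77 yaw 1.908 tq [-1.615  0.445  0.025] se 0.006 eff 0.05 F [-1.92 -9.01  3.84] [ 0.5563 -0.0324  0.0871]
```

Request:
send_rows([
  [[-1,0,0,0,-0.02],[-1,0,0,0,-0.04],[-1,0,0,0,-0.05],[-1,0,0,0,-0.05]],
])

```text
time_s: 45.1
ee_pos: [0.5562, -0.0324, 0.0871]
eef_rot: [3.141, 0.006, 1.858]
wrist_force: [-2.2, -10.0, 4.3]
finger_gap: 0.0137
```

```bash
python3 tq.py 12;python3 st.py w29; python3 - <<'E'
from h import *
T=camT("wrist")
im=cv2.imread("pics/w29.png")
E
```

```text
45.7 yaw 1.859 tq [-1.589  0.449  0.066] se 0.012 eff 0.076 F [-1.63 -9.13  3.69] [ 0.5562 -0.0324  0.0871]
45.7 [ 0.5562 -0.0324  0.0871] [3.141 0.006 1.859] 0.0135 [-1.8 -9.   3.9] [-1.575  0.443  0.102] 0.073
```

View pics/w29.png

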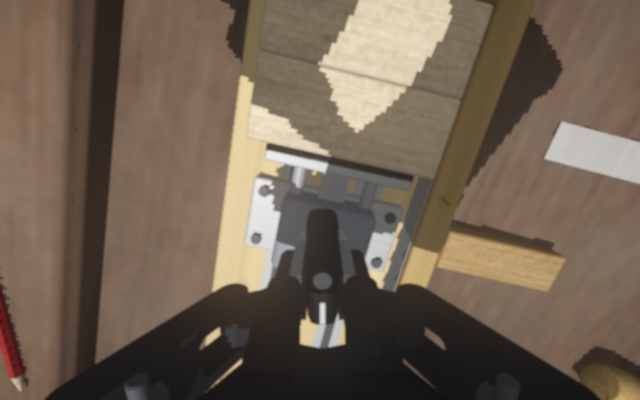

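Request:
send_rows([
  [[-0.5,0,0,0,0],[-0.2,0,0,0,0],[0,0,0,0,0],[0,0,0,0,0],[0,0,0,0,0],[0,0,0,1,0],[0,0,0,4,0],[0,0,0,8,0]],
])

```text
time_s: 46.42
ee_pos: [0.5527, -0.0288, 0.1636]
eef_rot: [-3.135, -0.004, 1.858]
wrist_force: [0.9, 0.1, 0.6]
finger_gap: 0.0428
```

Request:
send_rows([
  [[0,-4,-3,4,0],[0,-8,-6,8,0],[0,-8,-6,10,0.12],[0,-8,-6,10,0.24],[0,-8,-6,10,0.36],[0,-8,-6,10,0.48]],
])

```text
time_s: 46.92
ee_pos: [0.4756, -0.0903, 0.2683]
eef_rot: [3.14, 0.004, 2.343]
wrist_force: [-0.3, -0.5, 0.1]
finger_gap: 0.0428
```

```bash
python3 st.py w30; python3 - <<'E'
from h import *
shot("top","t30",(250,180,450,270),4)
shot("side","s30",(230,150,450,310),3.5)
E
```

```text
46.9167 [ 0.4756 -0.0903  0.2683] [3.14  0.004 2.343] 0.0428 [-0.3 -0.5  0.1] [ 0.002 -0.002 -0.002] 1.483
```

View pics/w30.png

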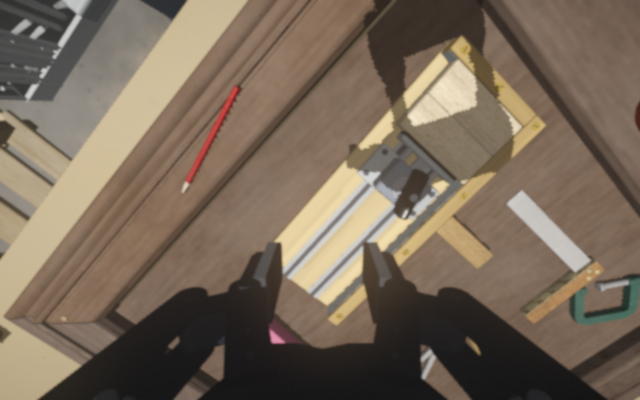

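View pics/t30.png

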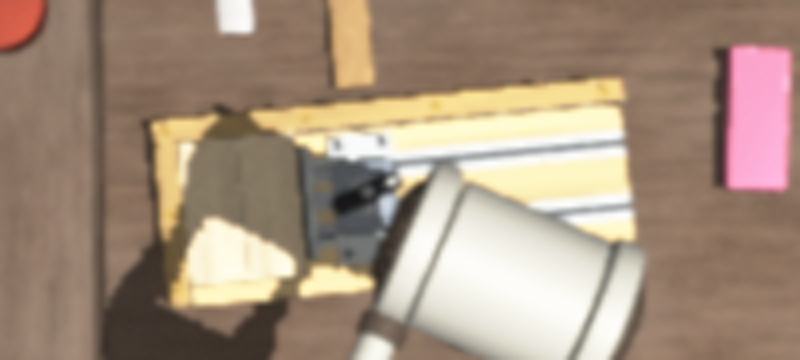

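View pics/s30.png

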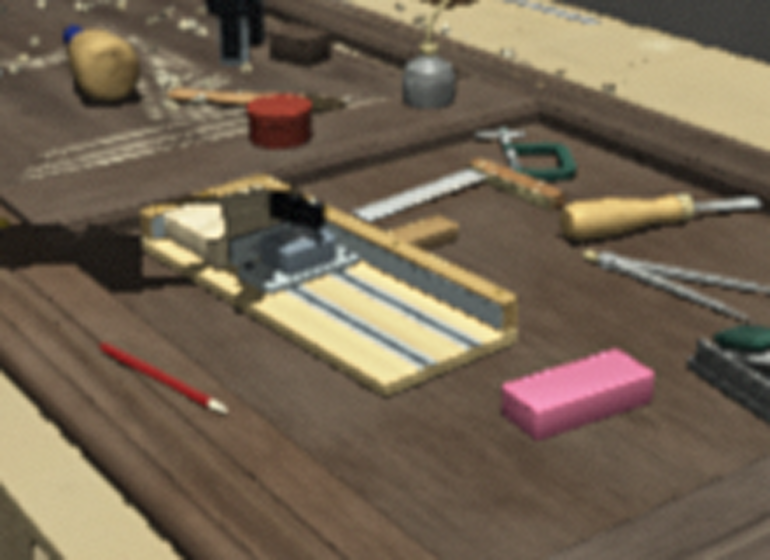

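Request:
send_rows([
  [[0,0,2,0,0.12],[0,0,4,0,0.24],[0,0,6,0,0.36],[0,0,8,0,0.48],[0,0,11,0,0.6],[0,0,14,-2,0.72],[0,0,14,-4,0.84],[0,0,14,-4,0.86]],
])

```text
time_s: 47.73
ee_pos: [0.4726, 0.0523, 0.2215]
eef_rot: [3.14, -0.008, -3.082]
wrist_force: [-0.3, 0.0, -1.1]
finger_gap: 0.043
```

```bash
python3 - <<'E'
from h import *
s=env.read_state();print(s['time_s'],s['ee_pos'],s['eef_rot'])
im,T=shot("wrist","w31");np.save("T31.npy",T)
rect("wrist","blank1",.043,T)
cv2.imwrite("pics/w31a.png",cv2.resize(im[130:330,160:440],None,fx=2.8,fy=2.8,interpolation=cv2.INTER_CUBIC))
E
```

```text
47.7333 [0.47263288 0.05227852 0.22154638] [ 3.14008032 -0.00757972 -3.081673  ]
blank1 0.87 px [306. 248.] c [0.5473 0.0404] wh [0.1176 0.0458] long ang 0.061
blank1 0.65 px [ 18. 269.] c [ 0.5965 -0.2903] wh [0.0408 0.1232] long ang -0.245
blank1 0.63 px [347. 247.] c [0.5441 0.0854] wh [0.1164 0.0445] long ang 0.065
```

View pics/w31.png

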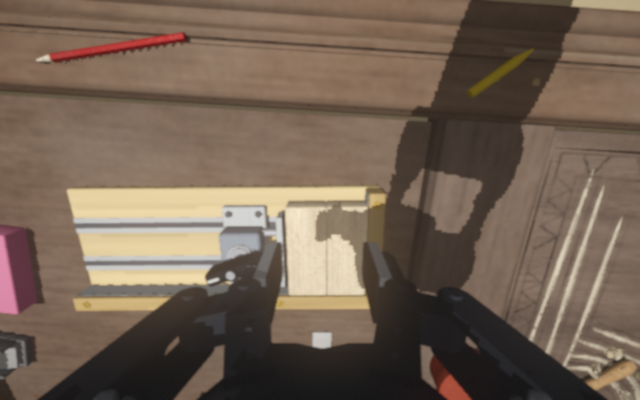

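View pics/w31a.png

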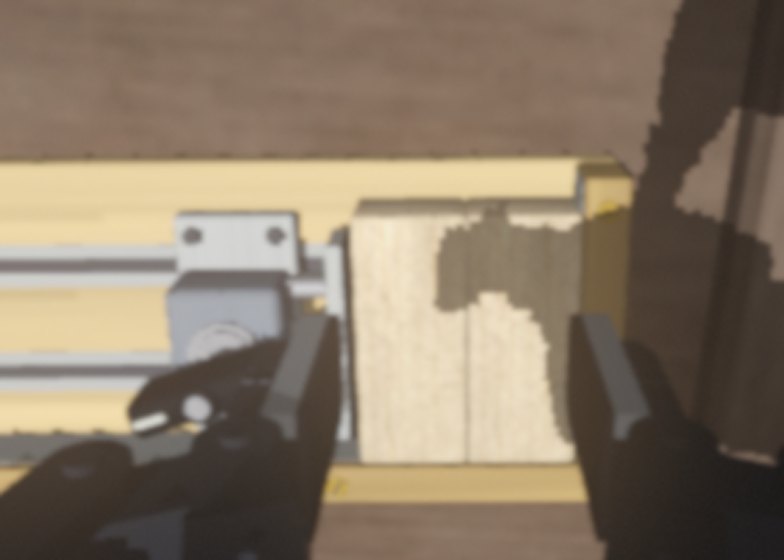

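```bash
python3 -c "
from h import *
print(sign_off()); print(env.read_state()['time_s'])"
```

```text
the job is handed in; nothing more can be done
None
the job is handed in; nothing more can be done
```

The job is handed in, at about 48 s on the robot's clock; the hand-in reports no verdict.

**What I did:**
- **Wedge:** I took it out of the jig and laid it flat on the panel behind the fence.
- **Blanks:** Two cream blanks were there, one left and one right of the jig. I left the pink look-alike alone.
- **Row:** I pushed the first blank home against the stop and the fence, feeling contact on both. I then packed the second against it and pushed its end to the fence.
- **Clamp:** I dragged the carriage up by the knob and turned it clockwise about 1.35 rad in small steps, watching the torque. Then I let go and moved the arm clear.

**Last checks:**
- **Position:** The last wrist picture shows the row tight against the stop, ends flush at the fence, both blanks square within about 0.01 rad, and the pad touching the row. The wedge lies outside the jig; I saw no sign that the square or tin had moved.
- **Clutch:** The torque peaked, fell to a low, then began to rise again. I read that as one click, with slip of about 0.45 to 0.5 rad. I inferred this from the torque and the pad's travel; I could not read the slip directly.
- **Disagreements:** Single torque readings were too noisy, so I used averages. The peak I saw was about 0.17 N m against the stated 0.19. The top camera placed the jig's corner about 8 mm off from the wrist camera in y; contact with the fence and stop agreed with the wrist camera.
- **Not measured:** I could not measure the pad's force on the row after letting go.

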